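# Tip the drained tube blocks onto the warming plate and close up the row

## Robot

A 6-joint arm with a two-finger parallel gripper is mounted at the origin on the work surface. World frame = base frame: x ahead of the robot, y to its left, z up, the work surface at z = 0. Lengths are in m, angles in rad, forces in N, time in s.
With the tool pointing down it reaches from about 0.25 to 0.775 m from the base axis. Payload 4 kg.
Tool frame: the origin (TCP) lies at the very end of the fingers, on their centre line; the grasp point (between the pads) lies 19 mm behind it; x points along the fingers, y is the direction in which the jaws open and shut, and the axes are right-handed (so a half turn about x gives the same grasp; the last joint's range is limited). The gripper opens to 94 mm and grips with 3 to 60 N. Pads are 16 mm wide; open, the fingers measure 119 mm over their backs; the gripper's body (75 mm by 177 mm) begins 78 mm behind the grasp point.
Start: joints at [-1.247, 0.087, 1.371, -0, 1.684, -0.103], TCP at [0.228, -0.501, 0.206] pointing down, gripper open.
Joint ranges: [-3.1, 3.1], [-0.76, 2.03], [0.27, 2.55], [-1.08, 4.22], [0.17, 2.65], [-2.57, 2.57]. Speed limits (rad/s): [2.79, 2.79, 3.14, 3.14, 3.14, 3.14].

## Interface

Orientations are given as [roll, pitch, yaw] about the fixed x, y, z axes, in that order (R = Rz(yaw) Ry(pitch) Rx(roll)).
In Python, from bench import robot gives the robot as it stands.
- The arm moves only by the tool carry_out, never from a script. Its argument "targets" is a list of rows, each a list of 5 numbers: the closure, from 0 (fully open) to 1 (shut), then the shift along the tool's x, y, z in cm, then the turn about the tool's x in degrees. In form: [[fingers, tx, ty, tz, turn], ...]. A call has 1 to 20 rows; each row shifts and turns the commanded pose from where the row before left it, along the tool's axes as they then stand; what a row does not reach is not made up. A row lasts 1/10 s, in which the tool goes at most 50 mm and 8.59 degrees, less where a joint would pass 70% of its speed; a pose out of reach is approached as far as the arm can. A call is refused whole if a number of a shift passes 5 or a number of a turn 8.59, either way. A call with a gripper value outside its range is refused whole. The fingers move at their own pace and stop on an object; the grip force is fixed at half the most. Time passes only in rows, so rows that do not move let the fingers close. It gives the time, the measured TCP pose, the force and the opening at its end, in the units of the state.
- robot.get_obs(): the state, without advancing time (a new reading comes with each control period).
- robot.snapshot(name): name is "scene" or "top"; returns a dict with "image" (420x560x3 uint8, red, green, blue), "camera_matrix" (3x3 intrinsics, pixels), "distortion" ([k1, k2, p1, p2, k3] as OpenCV has them; the pictures are not rectified), "pose" (4x4, takes a point from camera to world coordinates). Camera axes: x right, y up, looking along -z (the intrinsics and any distortion apply to the point x, -y, -z); pixel columns grow to the right and rows downward; lengths in m; the calibration is good to about 2 mm. A picture is of the moment at which its call begins. There is no depth.
- robot.close_job(): hands the job in, once; it reports no verdict.
The state is a dict: "time": time; "joint_positions": joint angles; "qvel": joint speeds; "joint_torque": joint torques, N m; "tool_pos": TCP position; "ee_rot": TCP orientation; "wrist_force": force on the tool from outside, world axes, zero at the start; "wrist_torque": the same for the moment, N m; "width": finger opening in m.
Only numpy, scipy, OpenCV 4.12 (cv2) and the standard library are available. Lean on these libraries where they do the work, as an engineer would, in place of code of your own. Each camera call takes 0.05 s, during which the arm holds its last target. There are 200 camera calls.

## Task

Two aluminium tube blocks were washed and stand on end on the bench to drain, bases towards the low warming plate. Without lifting them, slide each one up to the plate's front edge and tip it over that edge so that it lies on the plate on its base, wells up. Leave all three blocks square in one neat row on the plate, fully back against the rear rail, side by side and touching, the first of them (the block already there) against the controller, and do not disturb anything else on the bench.

Things in the scene. Friction and masses are not known exactly. Their poses are not given: they have to be found in the camera images.
- warming_plate: low aluminium slab fixed on the bench, 12 mm high, 290 long. Origin at bench height on the front edge, where it meets the controller. z up; x runs from the front edge (x = 0, a plain 12 mm step) across to the rear rail, within 12 degrees of world +y; y runs along the front edge from the controller (y = 0) to the open end (290), roughly towards the robot. Bystanders stand in front and behind.
- plate_rail (a point): point on the rear rail's face, mid-length, at the slab's top: 92 mm (x of the plate) from the front edge, 145 mm (y) from the controller, 12 mm above the bench. The rail runs the slab's whole length, 8 mm thick, its top 34 mm above the bench.
- plate_end (a point): point on the face of the white controller box at the slab's far end, mid-depth (plate x 46 mm, y 0), 12 mm above the bench. The face is square to the front edge; the box is 85 mm wide (plate y -85 to 0), spans plate x -18 to 100 mm, and is 52 mm high.
- block_a: aluminium tube block on end on the bench, 46 thick x 70 wide x 86 mm tall, 0.45-0.65 kg. Origin at its centre; own x: thickness, y: width, z: 86 mm axis, up. Face -x has 4 x 5 dark wells, face +x is the plain base, turned to the plate within 26 degrees, 45 to 260 mm from it. Same as block_b, either may be the nearer. Laid rightly, its x axis points down.
- block_b: aluminium tube block on end on the bench, 46 thick x 70 wide x 86 mm tall, 0.45-0.65 kg. Origin at its centre; own x: thickness, y: width, z: 86 mm axis, up. Face -x has 4 x 5 dark wells, face +x is the plain base, turned to the plate within 26 degrees, 45 to 260 mm from it. Same as block_a. Laid rightly, its x axis points down.
- row_block: a third block of the same size with 3 x 4 wider wells, already lying wells up on the slab. Origin at its centre; own x: 86 mm length, across the slab; y: 70 mm width, along it; z: 46 mm thickness, up. It starts 1 to 3 mm off the rail, 5 to 30 mm from the controller, and can be slid along the slab.
- tip_box: bystander: pipette tip box with clear lid, 122 (own x) x 84 (y) x 64 mm high, on the bench in front of the plate beside the standing blocks, or behind the rail. Origin at the centre of its underside (as for all bystanders).
- tip_box_2: bystander: tip box with white lid, same size, in the other of these two places.
- petri_dishes: bystander: a stack of closed petri dishes, 90 mm across, 43 mm high, in front of the plate's open end or beside the farther standing block.
- reagent_jar: bystander: capped jar 60 mm across, 80 mm high, in the other of these two places.
- pcr_rack: bystander: PCR tube rack, 84 (own x) x 124 (y) x 28 mm high, behind the farther standing block.
- timer: bystander: flat timer, 62 x 70 x 18 mm, on the robot's side of the standing blocks.
- beaker: bystander: glass beaker 68 mm across, 85 mm high, behind the rail near the open end.
There are look-alikes about, which are no part of the job. Leave any orange look-alike of the block_b alone. What is shaped like the block_a but orange is not meant.

How it is judged:
On the way, in this order (a step that is already met when the one before it is completed fails the run):
1. one of the two blocks lies wells up on the plate, tipped onto its base (((angle between block_a's own x axis and vertical above 3.08 rad and z of block_a in the frame of warming_plate below 0.038 m and x of block_a in the frame of warming_plate above 0.005 m) or (angle between block_b's own x axis and vertical above 3.08 rad and z of block_b in the frame of warming_plate below 0.038 m and x of block_b in the frame of warming_plate above 0.005 m))), for 0.2 s.
2. both blocks lie wells up on the plate (angle between each of block_a, block_b's own x axis and vertical above 3.08 rad and z of each of block_a, block_b in the frame of warming_plate below 0.038 m and x of each of block_a, block_b in the frame of warming_plate above 0.005 m), for 0.2 s.
At the end, for the whole second after the job is handed in: All three blocks lie still, wells up on the plate, within 3 degrees of square and 6 mm of the rear rail, in one row: the block already there within 5 mm of the controller, the other two beside it in either order, each at most 2 mm more out of place than the one before (angle between each of block_a, block_b's own x axis and vertical above 3.1 rad and angle between row_block's own z axis and vertical below 0.04 rad and x of row_block in the frame of warming_plate above 0.043 m and angle between the y axis of row_block and the y axis of warming_plate, either way round below 0.05 rad and y of row_block in the frame of warming_plate between 0.031 and 0.04 m and z of row_block in the frame of warming_plate below 0.038 m and ((x of each of block_a, block_b in the frame of warming_plate above 0.043 m and angle between the y axis of each of block_a, block_b and the y axis of warming_plate, either way round below 0.05 rad and y of block_a in the frame of warming_plate between 0.101 and 0.112 m and z of each of block_a, block_b in the frame of warming_plate below 0.038 m and y of block_b in the frame of warming_plate between 0.171 and 0.184 m) or (x of each of block_b, block_a in the frame of warming_plate above 0.043 m and angle between the y axis of each of block_b, block_a and the y axis of warming_plate, either way round below 0.05 rad and y of block_b in the frame of warming_plate between 0.101 and 0.112 m and z of each of block_b, block_a in the frame of warming_plate below 0.038 m and y of block_a in the frame of warming_plate between 0.171 and 0.184 m)) and linear speed of each of block_a, block_b, row_block below 0.02 m/s); the robot touches nothing.
It fails at once if a bystander pushed more than 25 mm (distance of any of tip_box, tip_box_2, petri_dishes, reagent_jar, pcr_rack, timer, beaker from where it was at the start of the episode above 0.025 m).
It fails at once if a bystander tipped over (angle between any of tip_box, tip_box_2, petri_dishes, reagent_jar, pcr_rack, timer, beaker's own z axis and vertical above 0.3 rad).
It fails at once if a standing block lifted up instead of being slid and tipped (its centre more than 62 mm above the bench) (height (world z) of any of block_a, block_b above 0.062 m).
It fails at once if the block already on the plate lifted or taken off it (height (world z) of row_block above 0.05 m or x of row_block in the frame of warming_plate below 0.03 m or angle between row_block's own z axis and vertical above 0.3 rad).
It also fails if it takes over 61 s, if anything falls off the work surface, if the arm or the gripper's body presses on something with over 40 N, if the wrist force passes 120 N, or if a joint passes its speed limit or range.

## Working session

There is one attempt and no reset: what is moved stays moved. The work goes in short steps, Python scripts to look and compute and a tool call to move; the robot and the scene stay as the last step left them, time stands still between calls to the robot, and variables do not carry over. Pictures are saved under pics/ and viewed, about 8 in all and at most 12, crops included, and the job is handed in when it is done.

Besides the shell and the picture viewer there is one more tool, called after "Emit:" as name(argument=value, ...) on one line, values as JSON. carry_out: Moves the arm, as the interface text tells. Its arguments: {"type":"object","properties":{"targets":{"type":"array","items":{"type":"array","items":{"type":"number"}}}},"required":["targets"]}

```bash
mkdir -p pics; ls
cat > h.py <<'E'
import numpy as np, cv2
from bench import robot
def snap(n,f=None):
    s=robot.snapshot(n)
    if f: cv2.imwrite('pics/'+f,s['image'][:,:,::-1])
    return s
def ray(s,uv,z):
    K=np.array(s['camera_matrix']);d=np.array(s['distortion']);P=np.array(s['pose'])
    n=cv2.undistortPoints(np.array(uv,float).reshape(-1,1,2),K,d).reshape(-1,2)
    D=np.c_[n[:,0],-n[:,1],-np.ones(len(n))]@P[:3,:3].T
    o=P[:3,3]; z=np.broadcast_to(z,len(n)); t=(z-o[2])/D[:,2]
    return o+t[:,None]*D
def proj(s,X):
    K=np.array(s['camera_matrix']);d=np.array(s['distortion']);P=np.array(s['pose'])
    c=(np.atleast_2d(X)-P[:3,3])@P[:3,:3]; c=c*[1,-1,-1]
    return cv2.projectPoints(c,np.zeros(3),np.zeros(3),K,d)[0].reshape(-1,2)
E
python3 - <<'E'
from h import *
np.set_printoptions(precision=4,suppress=True)
a=snap('scene','s0.png');b=snap('top','t0.png')
print(a['pose'],b['pose'],a['camera_matrix'],a['distortion'],b['camera_matrix'],b['distortion']);print(robot.get_obs())
E
```

```text
pics
[[-0.7536 -0.4374  0.4907  1.1243]
 [ 0.6573 -0.4947  0.5685  0.681 ]
 [-0.0059  0.751   0.6603  0.8847]
 [ 0.      0.      0.      1.    ]] [[-0.0521  0.9786 -0.1991  0.2172]
 [-0.9986 -0.0511  0.0104 -0.0149]
 [ 0.      0.1994  0.9799  1.5543]
 [ 0.      0.      0.      1.    ]] [[413.9345   0.     280.7785]
 [  0.     413.9345 213.3148]
 [  0.       0.       1.    ]] [0.0437 0.     0.     0.     0.    ] [[526.5419   0.     285.051 ]
 [  0.     526.5419 209.3402]
 [  0.       0.       1.    ]] [-0.0921  0.      0.      0.      0.    ]
{'time': 0.1, 'joint_positions': array([-1.2471,  0.0879,  1.3721, -0.    ,  1.6836, -0.1031]), 'qvel': array([-0.0006, -0.0008, -0.005 ,  0.0012, -0.0012, -0.0017]), 'joint_torque': array([  0.0026, -34.125 , -30.3303,   0.0721,   0.0304,  -0.0001]), 'tool_pos': array([ 0.2275, -0.5002,  0.2044]), 'ee_rot': array([-1.6691,  1.5688,  1.8993]), 'wrist_force': array([-1.0397,  0.0078,  0.6535]), 'wrist_torque': array([ 0.0347, -0.013 , -0.0131]), 'width': 0.09437416129457535}
```

View pics/s0.png

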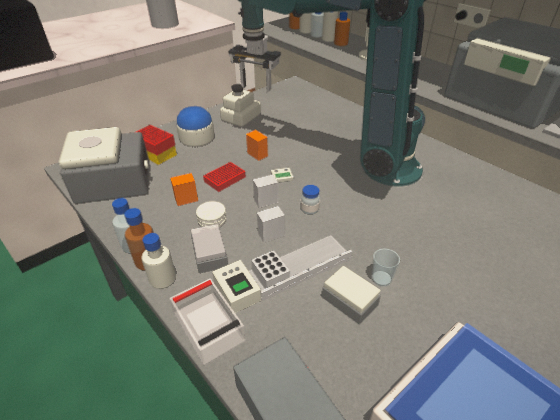

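View pics/t0.png

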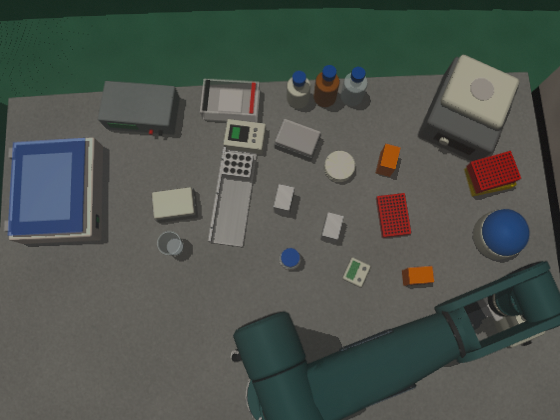

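The scene view shows the two grey standing blocks at about (265,190) and (270,224), with orange look-alikes at (184,189) and (257,145). In the top view the grey blocks are at (285,197) and (333,226), and the orange ones at (389,160) and (420,276). I choose the two grey ones and will check them in a close crop.

Run:
```python
import cv2
t=cv2.imread('pics/t0.png')[110:290,200:400]
s=cv2.imread('pics/s0.png')[160:310,190:390]
t=cv2.resize(t,None,fx=3.33,fy=3.33,interpolation=cv2.INTER_CUBIC)
s=cv2.resize(s,None,fx=4,fy=4,interpolation=cv2.INTER_CUBIC)
cv2.imwrite('pics/tc.png',t);cv2.imwrite('pics/sc.png',s)
```

```text
(no output)
```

View pics/tc.png

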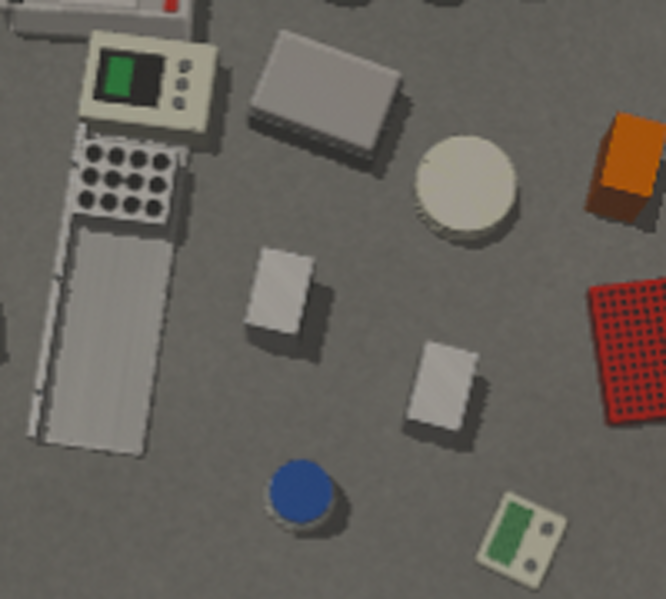

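View pics/sc.png

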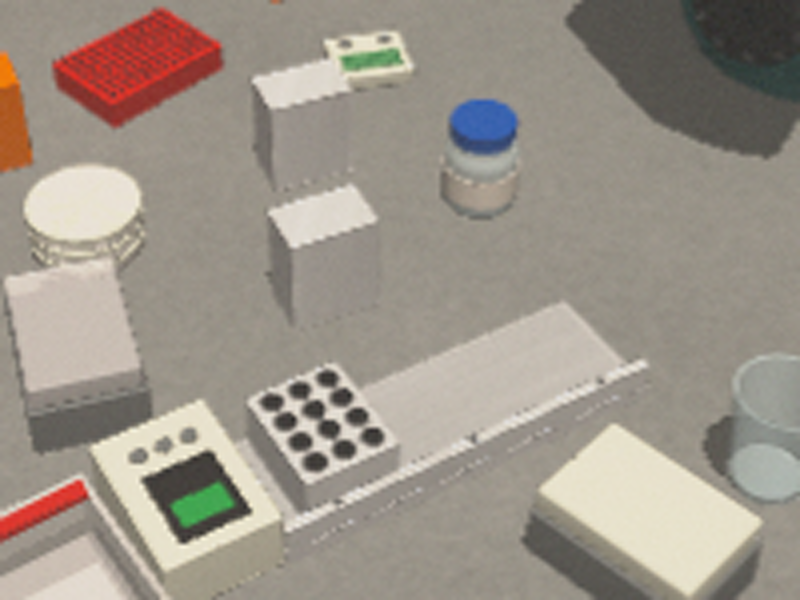

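Both crops show two plain grey standing blocks, no orange. In the top crop the near one is at (280,290) and the far one at (442,386); wells face away from the plate. Next I measure them.

```bash
cat > meas.py <<'E'
from h import *
np.set_printoptions(precision=4,suppress=True)
def c2p(p): return np.array(p,float)/3.33+[200,110]-0.35
def brect(s,seed,thr,z,win=22):
    g=cv2.cvtColor(s['image'],cv2.COLOR_RGB2GRAY); x,y=map(int,seed)
    G=cv2.resize(g[y-win:y+win,x-win:x+win],None,fx=8,fy=8,interpolation=cv2.INTER_LINEAR)
    m=(G>thr).astype(np.uint8); n,l,st,_=cv2.connectedComponentsWithStats(m)
    m=(l==l[win*8,win*8]).astype(np.uint8)
    c=max(cv2.findContours(m,0,2)[0],key=cv2.contourArea).reshape(-1,2)
    uv=(c+0.5)/8-0.5+[x-win,y-win]
    P=ray(s,uv,z)[:,:2]; r=cv2.minAreaRect((P*1000).astype(np.float32)); return r
E
python3 - <<'E'
from meas import *
s=snap('top'); g=cv2.cvtColor(s['image'],cv2.COLOR_RGB2GRAY)
print(g[197,270:300],g[226,318:348])
for t in (110,120,130,140): print(t,brect(s,(285,197),t,.086),brect(s,(333,226),t,.086))
f=ray(s,c2p([(175,228),(160,340),(143,456),(77,228),(44,440),(48,437)]),.012); print(f)
print('top rail',ray(s,c2p([(77,125),(29,435)]),.034))
print('rowblock',ray(s,c2p([(86,140),(183,152),(167,222),(72,212)]),.058))
print('ctrl',ray(s,c2p([(207,130),(80,120)]),.052))
a=snap('scene'); c=lambda p:np.array(p)/4+[190,160]-.375
print('scene plate',ray(a,c([(565,302),(622,362)]),.012))
print('scene rail top',ray(a,c([(645,362),(285,525)]),.034))
print('scene A',ray(a,c([(268,213),(350,186),(378,217),(298,245)]),.086))
print('scene B',ray(a,c([(253,77),(325,62),(350,90),(268,107)]),.086))
print('scene row',ray(a,c([(248,400),(333,362),(398,440),(307,480)]),.058))
print('scene ctrl',ray(a,c([(203,401),(282,520)]),.052))
print('tipbox',ray(s,c2p([(283,30),(402,73),(375,150),(252,102)]),.064), 'jar',ray(s,c2p([(301,491)]),.08))
E
```

```text
[ 97  95  94  97  99 118 145 152 152 152 150 150 150 151 150 151 152 154
 153 154 154 129  73  56  61  60  60  60  61  61] [ 99 100 100 100  98  85 120 152 151 150 150 150 149 150 150 149 150 151
 151 152 153 153 131  86  60  61  61  60  80  95]
110 ((553.3477172851562, -27.489299774169922), (48.18314743041992, 71.10254669189453), 73.43392181396484) ((463.06744384765625, -162.56640625), (48.68156051635742, 70.86075592041016), 72.40782165527344)
120 ((552.9110107421875, -27.862529754638672), (46.507022857666016, 69.97540283203125), 74.30287170410156) ((462.8517761230469, -162.39320373535156), (46.72614669799805, 69.43140411376953), 72.2635498046875)
130 ((552.6759033203125, -27.809297561645508), (44.47353744506836, 68.83264923095703), 74.41654968261719) ((462.6999206542969, -162.27764892578125), (44.657318115234375, 68.18364715576172), 72.31564331054688)
140 ((552.57958984375, -27.772735595703125), (42.376373291015625, 67.59828186035156), 74.39353942871094) ((462.69659423828125, -162.02169799804688), (42.3841552734375, 66.92971801757812), 72.0331802368164)
[[0.6321 0.063  0.012 ]
 [0.
[... 308 characters left out ...]
]
 [0.7262 0.1424 0.052 ]]
scene plate [[0.4282 0.1043 0.012 ]
 [0.4423 0.1744 0.012 ]]
scene rail top [[0.4473 0.1979 0.034 ]
 [0.7282 0.1417 0.034 ]]
scene A [[ 0.5824 -0.0549  0.086 ]
 [ 0.5176 -0.0383  0.086 ]
 [ 0.525   0.0017  0.086 ]
 [ 0.588  -0.0135  0.086 ]]
scene B [[ 0.4876 -0.1932  0.086 ]
 [ 0.4309 -0.1703  0.086 ]
 [ 0.4403 -0.1281  0.086 ]
 [ 0.5032 -0.1542  0.086 ]]
scene row [[0.6922 0.0592 0.058 ]
 [0.6268 0.0702 0.058 ]
 [0.6403 0.1519 0.058 ]
 [0.7063 0.1383 0.058 ]]
scene ctrl [[0.7124 0.0353 0.052 ]
 [0.7355 0.1488 0.052 ]]
tipbox [[ 0.7975 -0.044   0.064 ]
 [ 0.7511 -0.1484  0.064 ]
 [ 0.6803 -0.1196  0.064 ]
 [ 0.7307 -0.0128  0.064 ]] jar [[ 0.3794 -0.0375  0.08  ]]
```

```bash
cat > plan.py <<'E'
from h import *
from scipy.spatial.transform import Rotation as R
np.set_printoptions(precision=2,suppress=True)
X=np.array([.1745,.9847,0]);Y=np.array([-.9847,.1745,0]);O=np.array([.7124,.0515,0])
def w(px,py,z): return O+X*px+Y*py+[0,0,z]
def st():
    o=robot.get_obs(); M=R.from_euler('xyz',o['ee_rot']).as_matrix(); p=o['tool_pos']
    d=p-O
    print('t',round(o['time'],2),'plate xyz mm',np.array([d@X,d@Y,p[2]])*1000,'ty yaw',round(np.degrees(np.arctan2(M[1,1],M[0,1])),2),'tilt',M[2,0].round(4),'F',o['wrist_force'],'w',round(o['width']*1000,1),'j',o['joint_positions'])
    return p,M
def plan(tgt,jaw):  # tgt world pts list, jaw axis world yaw deg
    p,M=st(); a=np.degrees(np.arctan2(M[1,1],M[0,1]))
    t=(a-jaw+90)%180-90   # turn about tool x (down): + decreases world yaw
    print('turn deg',round(t,2)); M2=M@R.from_euler('x',t,degrees=True).as_matrix()
    for q in tgt:
        print('cm in tool axes after turn',(q-p)@M2*100); p=q
E
python3 - <<'E'
from plan import *
plan([np.array([.553,-.027,.12]),np.array([.553,-.027,.05])],165)
E
```

```text
t 0.2 plate xyz mm [-628.03  381.12  204.73] ty yaw -65.55 tilt -1.0 F [ 0.   -0.1  -0.57] w 93.9 j [-1.25  0.09  1.37 -0.    1.68 -0.1 ]
turn deg -50.55
cm in tool axes after turn [  8.52  19.19 -54.14]
cm in tool axes after turn [7.   0.01 0.01]
```

Emit:
carry_out(targets=[[0, 0, 0, 0, -8.43], [0, 0, 0, 0, -8.43], [0, 0, 0, 0, -8.43], [0, 0, 0, 0, -8.43], [0, 0, 0, 0, -8.43], [0, 0, 0, 0, -8.43], [0, 0, 1.6, -4.5, 0], [0, 0, 1.6, -4.5, 0], [0, 0, 1.6, -4.5, 0], [0, 0, 1.6, -4.5, 0], [0, 0, 1.6, -4.5, 0], [0, 0, 1.6, -4.5, 0], [0, 0, 1.6, -4.5, 0], [0, 0, 1.6, -4.5, 0], [0, 0, 1.6, -4.5, 0], [0, 0, 1.6, -4.5, 0], [0, 0, 1.6, -4.5, 0], [0, 0, 1.6, -4.5, 0]])

```text
time: 2.0
tool_pos: [0.5533, -0.0267, 0.2053]
ee_rot: [0.049, 1.571, -1.782]
wrist_force: [1.1, -0.8, -0.1]
width: 0.0942
```

Run:
```python
from plan import *
plan([np.array([.553,-.027,.12]),np.array([.553,-.027,.05])],165)
snap('scene','s1.png')
import cv2
cv2.imwrite('pics/s1c.png',cv2.resize(cv2.imread('pics/s1.png')[120:300,180:380],None,fx=3,fy=3))
```

```text
t 2.0 plate xyz mm [-104.74  143.01  205.31] ty yaw -14.95 tilt -1.0 F [ 1.05 -0.8  -0.12] w 94.2 j [-0.15  0.1   1.36 -0.    1.68  0.11]
turn deg 0.05
cm in tool axes after turn [ 8.53 -0.02  0.04]
cm in tool axes after turn [ 7. -0. -0.]
```

View pics/s1c.png

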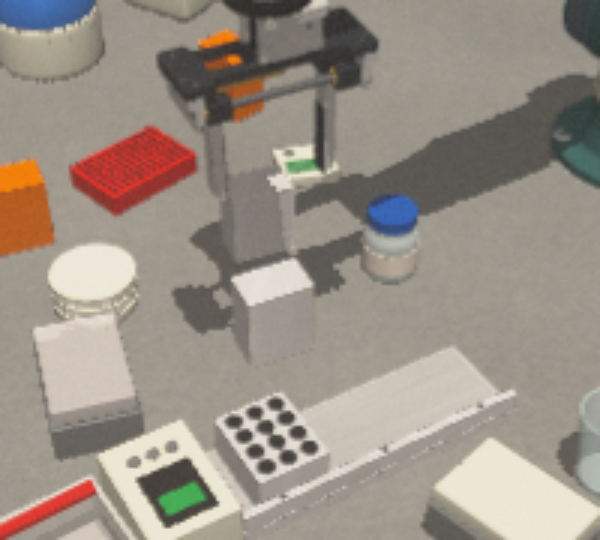

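The open gripper is above the near block, crop (275,305), with the jaws across its width and the orange ones well away. I descend and close.

Emit:
carry_out(targets=[[0, 4, 0, 0, 0], [0, 4, 0, 0, 0], [0, 4, 0, 0, 0], [0, 3.5, 0, 0, 0], [0, 0, 0, 0, 0], [1, 0, 0, 0, 0], [1, 0, 0, 0, 0], [1, 0, 0, 0, 0], [1, 0, 0, 0, 0], [1, 0, 0, 0, 0], [1, 0, 0, 0, 0]])

```text
time: 3.15
tool_pos: [0.5549, -0.029, 0.0533]
ee_rot: [1.651, 1.565, -0.181]
wrist_force: [2.1, -0.1, 5.7]
width: 0.07
```

Run:
```python
from plan import *
plan([w(-.03,.130,.05)],170)
```

```text
t 3.15 plate xyz mm [-106.79  141.06   53.28] ty yaw -14.97 tilt -1.0 F [ 2.13 -0.11  5.72] w 70.0 j [-0.15  0.17  1.58 -0.    1.38  0.11]
turn deg -4.97
cm in tool axes after turn [ 0.33  1.11 -7.68]
```

Emit:
carry_out(targets=[[1, 0, 0, 0, -2.5], [1, 0, 0, 0, -2.5], [1, 0, 0.2, -1, 0], [1, 0, 0.2, -1.5, 0], [1, 0, 0.2, -1.5, 0], [1, 0, 0.2, -1.5, 0], [1, 0, 0.2, -1.2, 0], [1, 0, 0.1, -0.7, 0], [1, 0, 0, 0, 0], [1, 0, 0, 0, 0]])

```text
time: 4.15
tool_pos: [0.5764, 0.0411, 0.0518]
ee_rot: [0.364, 1.568, -1.381]
wrist_force: [-0.3, -3.1, 4.7]
width: 0.07
```

Run:
```python
from plan import *
st()
snap('top','t1.png')
cv2.imwrite('pics/t1c.png',cv2.resize(cv2.imread('pics/t1.png')[130:270,190:350],None,fx=4,fy=4,interpolation=cv2.INTER_CUBIC))
```

```text
t 4.15 plate xyz mm [-34.   132.08  51.81] ty yaw -9.95 tilt -1.0 F [-0.32 -3.09  4.73] w 70.0 j [-0.03  0.23  1.52 -0.    1.39  0.15]
```

Emit:
carry_out(targets=[[1, 0, 0, -0.3, 0], [1, 0, 0, -0.3, 0], [1, 0, 0, 0, 0]])

```text
time: 4.5
tool_pos: [0.5774, 0.0461, 0.0515]
ee_rot: [0.284, 1.566, -1.461]
wrist_force: [-0.5, -5.1, 5.1]
width: 0.0699
```

Run:
```python
from plan import *
st()
```

```text
t 4.5 plate xyz mm [-28.82 131.96  51.52] ty yaw -9.98 tilt -1.0 F [-0.5  -5.12  5.15] w 69.9 j [-0.02  0.23  1.52 -0.    1.39  0.16]
```

Emit:
carry_out(targets=[[1, 0, 0, -0.3, 0], [1, 0, 0, 0, 0]])

```text
time: 4.7
tool_pos: [0.578, 0.049, 0.0515]
ee_rot: [0.286, 1.566, -1.459]
wrist_force: [-1.2, -4.6, 3.8]
width: 0.0699
```

Run:
```python
from plan import *
st()
```

```text
t 4.7 plate xyz mm [-25.95 131.91  51.49] ty yaw -9.99 tilt -1.0 F [-1.25 -4.62  3.76] w 69.9 j [-0.01  0.23  1.52 -0.    1.39  0.16]
```

Emit:
carry_out(targets=[[1, 0, 0, -0.3, 0], [1, 0, 0, 0, 0]])

```text
time: 4.9
tool_pos: [0.5785, 0.0519, 0.0515]
ee_rot: [0.31, 1.566, -1.435]
wrist_force: [-0.5, -6.7, 4.9]
width: 0.0699
```

Emit:
carry_out(targets=[[1, 0, 0, -0.2, 0], [1, 0, 0, 0, 0]])

```text
time: 5.1
tool_pos: [0.5789, 0.0537, 0.0515]
ee_rot: [0.287, 1.566, -1.458]
wrist_force: [-1.8, -5.5, 4.6]
width: 0.0695
```

Run:
```python
from plan import *
st()
a=snap('scene','s2.png')
cv2.imwrite('pics/s2c.png',cv2.resize(cv2.imread('pics/s2.png')[190:310,210:370],None,fx=5,fy=5,interpolation=cv2.INTER_CUBIC))
```

```text
t 5.1 plate xyz mm [-21.11 131.88  51.49] ty yaw -9.99 tilt -1.0 F [-1.79 -5.53  4.56] w 69.5 j [-0.    0.23  1.51 -0.    1.39  0.17]
```

View pics/s2c.png

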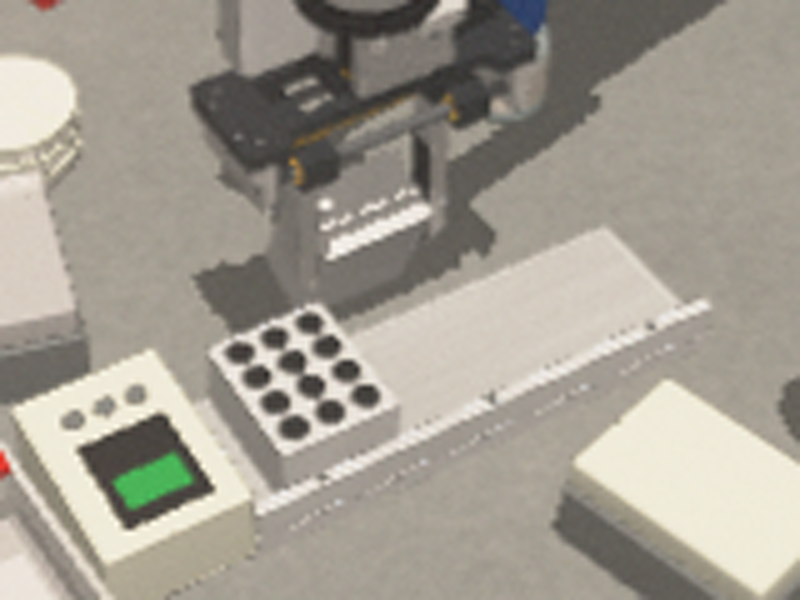

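Emit:
carry_out(targets=[[1, 0, 0, -0.2, 0], [1, 0, 0, 0, 0]])

```text
time: 5.35
tool_pos: [0.5792, 0.0557, 0.0515]
ee_rot: [0.305, 1.566, -1.441]
wrist_force: [-1.3, -5.2, 4.5]
width: 0.0699
```

Emit:
carry_out(targets=[[1, 0, 0, -0.2, 0], [1, 0, 0, 0, 0]])

```text
time: 5.55
tool_pos: [0.5796, 0.0576, 0.0515]
ee_rot: [0.291, 1.566, -1.454]
wrist_force: [-1.0, -5.5, 4.2]
width: 0.0699
```

Emit:
carry_out(targets=[[1, 0, 0, -0.2, 0], [1, 0, 0, -0.1, 0], [1, 0, 0, 0, 0]])

```text
time: 5.85
tool_pos: [0.5801, 0.0605, 0.0515]
ee_rot: [0.285, 1.566, -1.46]
wrist_force: [-1.3, -6.1, 4.8]
width: 0.0697
```

Run:
```python
from plan import *
st()
a=snap('scene','s3.png'); b=snap('top','t3.png')
A=cv2.resize(cv2.imread('pics/s3.png')[200:300,230:330],None,fx=4,fy=4,interpolation=cv2.INTER_CUBIC)
B=cv2.resize(cv2.imread('pics/t3.png')[130:230,210:310],None,fx=4,fy=4,interpolation=cv2.INTER_CUBIC)
cv2.imwrite('pics/s3c.png',np.hstack([A,B]))
# projected step top edge & face-at-bench in scene crop px
for q in (w(0,.1,.012),w(0,.16,.012),w(0,.1,.0),w(0,.16,0)): print((proj(a,q)[0]-[230,200])*4)
```

```text
t 5.85 plate xyz mm [-14.2  131.86  51.5 ] ty yaw -9.99 tilt -1.0 F [-1.31 -6.09  4.83] w 69.7 j [ 0.01  0.24  1.51 -0.01  1.39  0.19]
[185.39 235.7 ]
[256.83 203.59]
[185.61 247.11]
[256.58 214.99]
```

View pics/s3c.png

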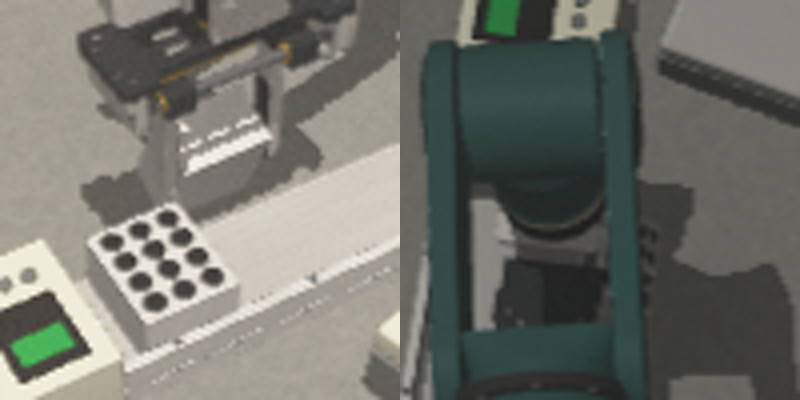

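Run:
```python
from plan import *
a=robot.snapshot('scene')
P=ray(a,np.array([(189,174),(272,136)])/4+[230,200]-.375,.086)-O; print('top front edge', P@np.c_[X,Y]*1000)
P=ray(a,np.array([(180,212),(268,180)])/4+[230,200]-.375,.012)-O; print('lower', P@np.c_[X,Y]*1000)
a0=cv2.imread('pics/s2.png'); 
P=ray(a,np.array([(330,258),(430,212)])/5+[210,190]-.4,.086)-O; print('prev top front edge', P@np.c_[X,Y]*1000)
```

```text
top front edge [[ 10.    96.86]
 [  8.24 164.62]]
lower [[-23.59 108.18]
 [-17.65 179.65]]
prev top front edge [[  1.9   97.63]
 [ -0.13 163.33]]
```

The block has met the step and is starting to tilt in the pads. The front of its top face is 9 mm past the edge. I ease back, release, and then push from behind near the top.

Emit:
carry_out(targets=[[1, 0, 0, 0.3, 0], [1, 0, 0, 0.3, 0], [0.7, 0, 0, 0, 0], [0, 0, 0, 0, 0], [0, 0, 0, 0, 0], [0, 0, 0, 0, 0], [0, 0, 0, 0, 0], [0, 0, 0, 2, 0], [0, 0, 0, 3, 0], [0, 0, 0, 1.5, 0], [0, -1.8, 0, 0, 0], [0.6, 0, 0, 0, 0], [0.6, 0, 0, 0, 0], [0.6, 0, 0, 0, 0], [0.6, 0, 0, 0, 0], [0.6, 0, 0, 0, 0]])

```text
time: 7.6
tool_pos: [0.5677, -0.0067, 0.0678]
ee_rot: [0.387, 1.571, -1.358]
wrist_force: [0.6, -0.4, -1.1]
width: 0.0691
```

Run:
```python
from plan import *
st()
a=snap('scene','s4.png')
A=cv2.resize(cv2.imread('pics/s4.png')[180:300,220:360],None,fx=5,fy=5,interpolation=cv2.INTER_CUBIC)
cv2.imwrite('pics/s4c.png',A)
```

```text
t 7.6 plate xyz mm [-82.52 132.29  67.82] ty yaw -9.95 tilt -1.0 F [ 0.6  -0.41 -1.13] w 69.1 j [-0.11  0.19  1.53 -0.    1.42  0.06]
```

View pics/s4c.png

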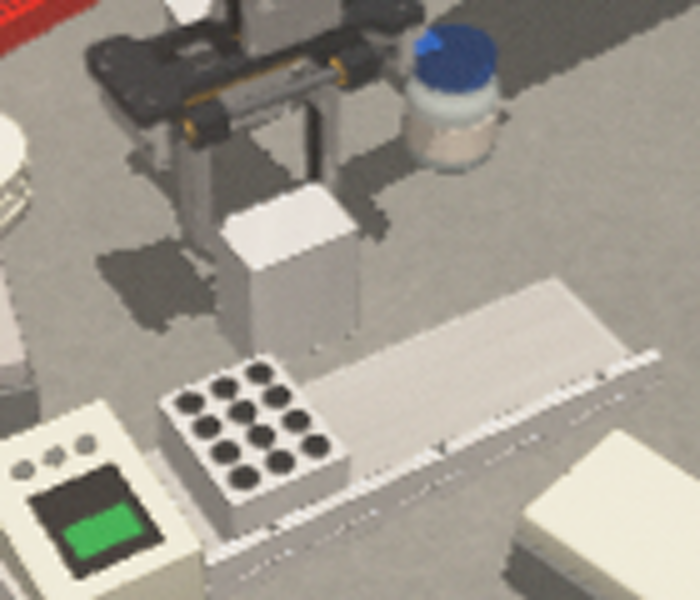

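The block stands upright and square at the step, crop (290,270), with the fingers behind it. I push near the top.

Emit:
carry_out(targets=[[0.6, 0, 0, 0, 0], [0.6, 0, 0, 0, 0], [0.6, 0, 0, -0.4, 0], [0.6, 0, 0, -0.5, 0], [0.6, 0, 0, -0.5, 0], [0.6, 0, 0, -0.5, 0], [0.6, 0, 0, -0.5, 0], [0.6, 0, 0, -0.5, 0], [0.6, 0, 0, -0.5, 0], [0.6, 0, 0, -0.5, 0], [0.6, 0, 0, -0.5, 0]])

```text
time: 8.75
tool_pos: [0.5755, 0.0351, 0.0752]
ee_rot: [0.809, 1.566, -0.936]
wrist_force: [-8.2, -3.3, 20.8]
width: 0.0697
```

Run:
```python
from plan import *
st()
```

```text
t 8.75 plate xyz mm [-40.05 131.92  75.23] ty yaw -9.99 tilt -1.0 F [-8.19 -3.33 20.85] w 69.7 j [-0.04  0.2   1.5  -0.    1.43  0.14]
```

Emit:
carry_out(targets=[[0.6, 0, 0, -0.5, 0], [0.6, 0, 0, -0.5, 0], [0.6, 0, 0, -0.5, 0], [0.6, 0, 0, -0.5, 0], [0.6, 0, 0, -0.5, 0], [0.6, 0, 0, -0.5, 0], [0.6, 0, 0, 0, 0], [0.6, 0, 0, 0, 0]])

```text
time: 9.55
tool_pos: [0.5806, 0.0665, 0.0702]
ee_rot: [1.916, 1.57, 0.172]
wrist_force: [-2.9, -0.2, 7.6]
width: 0.0696
```

Run:
```python
from plan import *
st()
a=snap('scene','s5.png')
A=cv2.resize(cv2.imread('pics/s5.png')[180:300,220:360],None,fx=5,fy=5,interpolation=cv2.INTER_CUBIC)
cv2.imwrite('pics/s5c.png',A)
```

```text
t 9.55 plate xyz mm [ -8.23 132.37  70.24] ty yaw -9.95 tilt -1.0 F [-2.91 -0.17  7.55] w 69.6 j [0.02 0.23 1.49 0.   1.43 0.19]
```

View pics/s5c.png

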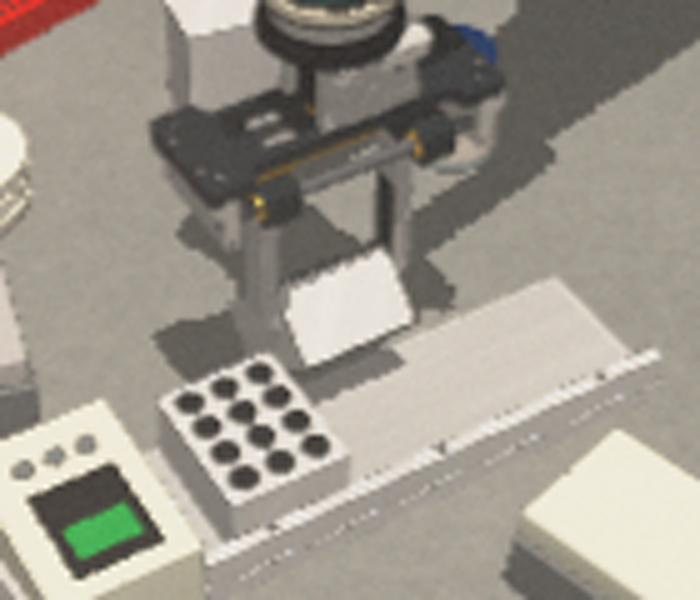

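Run:
```python
from plan import *
a=robot.snapshot('scene')
for uv,y in (((310,366),.096),((287,308),.096),((412,320),.166),((383,250),.166)):
    q=np.array(uv)/5+[220,180]-.4
    p1=ray(a,[q],0.)[0]-O;p2=ray(a,[q],.15)[0]-O
    t=(y-p1@Y)/((p2-p1)@Y); p=p1+t*(p2-p1); print(np.array([p@X,p@Y,p[2]])*1000)
```

```text
[35.98 96.   72.13]
[12.34 96.   95.82]
[ 29.28 166.    64.3 ]
[ -1.45 166.    92.8 ]
```

The block is tilted about 45° and wedged between the fingers, because closure 0.6 leaves about 69 mm of opening. Its bottom edge is back from the step, so I carry it forward a little while wedged.

Emit:
carry_out(targets=[[0.6, 0, 0, -0.4, 0], [0.6, 0, 0, -0.4, 0], [0.6, 0, 0, -0.4, 0], [0.6, 0, 0, -0.4, 0], [0.6, 0, 0, -0.4, 0], [0.6, 0, 0, 0, 0]])

```text
time: 10.25
tool_pos: [0.5836, 0.0867, 0.068]
ee_rot: [-2.184, 1.57, 2.355]
wrist_force: [-1.2, -2.6, -1.4]
width: 0.0697
```

Run:
```python
from plan import *
st()
a=snap('scene','s6.png');b=snap('top','t6.png')
A=cv2.resize(cv2.imread('pics/s6.png')[200:300,230:330],None,fx=4,fy=4,interpolation=cv2.INTER_CUBIC)
B=cv2.resize(cv2.imread('pics/t6.png')[130:230,210:310],None,fx=4,fy=4,interpolation=cv2.INTER_CUBIC)
cv2.imwrite('pics/s6c.png',np.hstack([A,B]))
```

```text
t 10.25 plate xyz mm [ 12.16 132.92  67.96] ty yaw -9.93 tilt -1.0 F [-1.25 -2.61 -1.41] w 69.7 j [0.05 0.24 1.47 0.   1.43 0.22]
```

View pics/s6c.png

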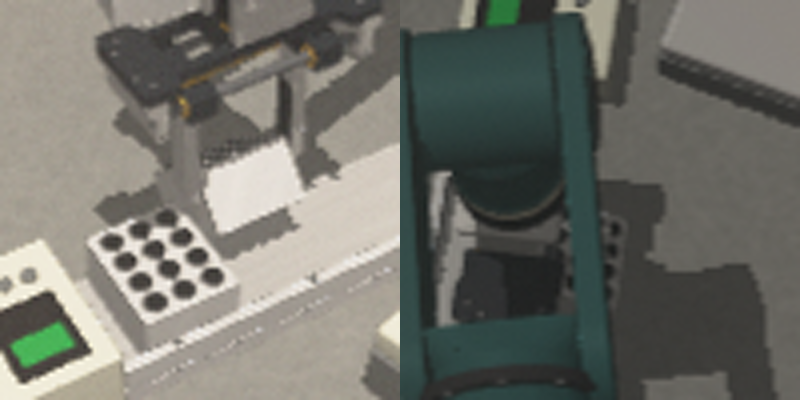

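The block is more tilted now: its top face is at crop (255,185) and the wells are visible from above. I measure it numerically.

```bash
cat >> plan.py <<'E'
def corner(a,q,y):
    p1=ray(a,[q],0.)[0]-O;p2=ray(a,[q],.15)[0]-O
    t=(y-p1@Y)/((p2-p1)@Y); p=p1+t*(p2-p1); return np.array([p@X,p@Y,p[2]])*1000
E
python3 - <<'E'
from plan import *
a=robot.snapshot('scene')
for uv,y in (((219,235),.0975),((203,177),.0975),((305,193),.1675),((286,141),.1675)):
    print(corner(a,np.array(uv)/4+[230,200]-.375,y))
E
```

```text
[47.79 97.5  60.31]
[27.43 97.5  97.95]
[ 46.51 167.5   61.78]
[ 21.29 167.5   90.59]
```

Emit:
carry_out(targets=[[0.6, 0.4, 0, -0.2, 0], [0.6, 0.3, 0, -0.4, 0], [0.6, 0, 0, -0.4, 0], [0.6, 0, 0, -0.4, 0], [0.6, 0, 0, -0.4, 0], [0.6, 0, 0, -0.4, 0], [0.6, 0, 0, 0, 0]])

```text
time: 11.1
tool_pos: [0.5873, 0.1064, 0.0603]
ee_rot: [-0.394, 1.568, -2.139]
wrist_force: [-0.8, -5.1, -0.3]
width: 0.0698
```

Run:
```python
from plan import *
st()
a=snap('scene','s7.png')
g=cv2.cvtColor(a['image'],cv2.COLOR_RGB2GRAY)[200:300,230:330]
# bright top face = brightest blob near (64,45)
for thr in (175,190,200,210):
    m=(g>thr).astype(np.uint8); n,l,s_,c=cv2.connectedComponentsWithStats(m)
    for i in range(1,n):
        if s_[i,4]>60:
            cn=max(cv2.findContours((l==i).astype(np.uint8),0,2)[0],key=cv2.contourArea)
            print(thr,s_[i],cv2.approxPolyDP(cn,3,True).reshape(-1,2).tolist())
```

```text
t 11.1 plate xyz mm [ 32.23 132.78  60.27] ty yaw -9.97 tilt -1.0 F [-0.78 -5.11 -0.33] w 69.8 j [ 0.09  0.26  1.46 -0.    1.42  0.26]
175 [   0   36  100   64 1916] [[99, 36], [88, 40], [89, 49], [78, 54], [74, 42], [57, 49], [57, 64], [73, 56], [77, 60], [58, 69], [48, 58], [41, 63], [49, 71], [47, 75], [34, 63], [33, 55], [27, 57], [35, 65], [32, 68], [25, 57], [22, 59], [36, 80], [60, 71], [60, 76], [45, 86], [34, 88], [11, 60], [1, 63], [0, 76], [13, 72], [23, 88], [6, 96], [0, 88], [0, 99], [30, 89], [33, 92], [99, 61]]
190 [  22   36   78   51 1280] [[99, 36], [87, 41], [90, 49], [79, 54], [74, 42], [57, 49], [57, 64], [73, 56], [78, 60], [58, 69], [49, 59], [41, 63], [49, 71], [47, 75], [34, 63], [32, 55], [27, 57], [35, 64], [32, 68], [25, 58], [22, 61], [36, 80], [60, 71], [60, 76], [45, 86], [78, 71], [78, 67], [80, 70], [99, 61]]
190 [  0  60  44  40 520] [[0, 64], [0, 76], [12, 71], [23, 87], [7, 96], [0, 89], [0, 99], [43, 87], [34, 89], [10, 60]]
200 [  22   36   78   51 1186] [[99, 36], [90, 40], [90, 49], [83, 49], [79, 56], [74, 43], [58, 49], [57, 64], [74, 55], [78, 60], [58, 69], [49, 59], [56, 70], [51, 72], [46, 62], [41, 63], [49, 70], [47, 75], [34, 63], [32, 55], [27, 57], [42, 74], [40, 78], [34, 76], [25, 58], [22, 61], [36, 80], [61, 71], [59, 78], [45, 86], [78, 71], [78, 66], [82, 69], [99, 61]]
200 [  0  60  44  40 502] [[0, 64], [4, 71], [0, 76], [12, 71], [23, 87], [7, 96], [0, 89], [0, 99], [30, 87], [31, 92], [43, 87], [34, 89], [10, 60]]
210 [ 56  43  20  21 187] [[74, 43], [70, 49], [68, 45], [67, 49], [65, 46], [57, 51], [58, 63], [71, 55], [64, 55], [69, 48], [73, 53]]
210 [ 22  55  37  26 179] [[22, 60], [37, 80], [58, 70], [49, 59], [57, 69], [43, 75], [32, 55], [27, 57], [43, 75], [39, 79], [24, 62], [25, 58]]
210 [  0  60  30  40 407] [[10, 60], [0, 64], [4, 71], [0, 76], [12, 71], [23, 88], [7, 96], [0, 89], [0, 99], [29, 89]]
210 [45 70 33 17 78] [[77, 71], [45, 86]]
```

Run:
```python
from plan import *
a=robot.snapshot('scene')
for uv,y in (((57.5,64.5),.0975),((56.5,48.5),.0975),((78,54.5),.1675),((74.5,41.5),.1675)):
    print(corner(a,np.array(uv)+[230,200],y))
```

```text
[63.8  97.5  51.18]
[ 58.37  97.5  107.81]
[ 58.02 167.5   45.79]
[ 38.64 167.5   79.81]
```

Emit:
carry_out(targets=[[0.6, 0, 0, -0.4, 0], [0.6, 0, 0, -0.4, 0], [0.6, 0, 0, -0.4, 0], [0.6, 0, 0, 0, 0], [0.4, 0, 0, 0, 0], [0.2, 0, 0, 0, 0], [0, 0, 0, 0, 0], [0, 0, 0, 0, 0], [0, 0, 0, 0, 0], [0, 0, 0, 0, 0]])

```text
time: 12.2
tool_pos: [0.5899, 0.1196, 0.0617]
ee_rot: [2.431, 1.57, 0.687]
wrist_force: [0.1, 0.0, 0.5]
width: 0.0939
```

Emit:
carry_out(targets=[[0, -2, 0, 0, 0], [0, -3, 0, 3, 0], [1, 0, 0, 5, 0], [1, 0, 0, 4, 0], [1, 0, 0, 0, 0], [1, 0, 0, 0, 0], [1, 0, 0, 0, 0]])

```text
time: 12.9
tool_pos: [0.5691, 0.002, 0.1114]
ee_rot: [-2.992, 1.57, 1.547]
wrist_force: [-0.6, -0.1, 0.1]
width: 0.0575
```

Run:
```python
from plan import *
st()
a=snap('scene','s8.png');b=snap('top','t8.png')
A=cv2.resize(cv2.imread('pics/s8.png')[180:300,210:350],None,fx=2.85,fy=2.85,interpolation=cv2.INTER_CUBIC)
B=cv2.resize(cv2.imread('pics/t8.png')[130:250,200:340],None,fx=2.85,fy=2.85,interpolation=cv2.INTER_CUBIC)
cv2.imwrite('pics/s8c.png',np.hstack([A,B]))
```

```text
t 12.9 plate xyz mm [-73.77 132.48 111.38] ty yaw -9.93 tilt -1.0 F [-0.61 -0.13  0.07] w 57.5 j [-0.1   0.17  1.47  0.    1.5   0.08]
```

View pics/s8c.png

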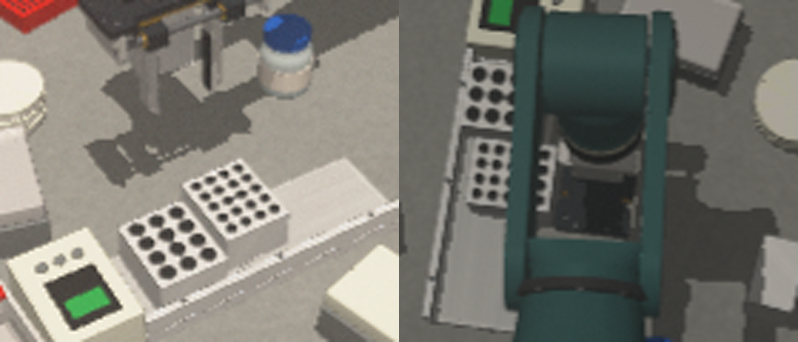

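Block A now lies wells up beside the row block: scene crop (235,205), top crop (510,175). Block B is next. I will grip it, slide it to the edge and tip it in the grip.

Run:
```python
from plan import *
plan([np.array([.464,-.162,.125]),np.array([.464,-.162,.052])],161)
```

```text
t 13.0 plate xyz mm [-73.41 132.52 111.27] ty yaw -9.86 tilt -1.0 F [-0.92 -0.16  1.07] w 49.8 j [-0.1   0.17  1.47  0.    1.5   0.08]
turn deg 9.14
cm in tool axes after turn [-1.38 -4.59 18.96]
cm in tool axes after turn [7.3 0.  0. ]
```

Emit:
carry_out(targets=[[0, -1.4, 0, 0, 4.57], [0, 0, 0, 0, 4.57], [0, 0, -1.15, 4.74, 0], [0, 0, -1.15, 4.74, 0], [0, 0, -1.15, 4.74, 0], [0, 0, -1.15, 4.74, 0], [0, 0, 0, 0, 0]])

```text
time: 13.7
tool_pos: [0.4614, -0.1663, 0.1255]
ee_rot: [-0.137, 1.569, -2.047]
wrist_force: [1.0, 0.7, 0.4]
width: 0.0939
```

```bash
cp meas.py m2.py
python3 - <<'E'
from plan import *
from meas import brect
p,M=plan([np.array([.464,-.162,.052])],161) or st()
b=snap('top','t9.png')
g=cv2.cvtColor(b['image'],cv2.COLOR_RGB2GRAY)
np.set_printoptions(precision=1,suppress=True)
# block A top outline: bright region around its predicted centre
q=proj(b,w(.043,.132,.058))[0]; print('pred px',q)
x,y=map(int,q); G=cv2.resize(g[y-24:y+24,x-24:x+24],None,fx=8,fy=8,interpolation=cv2.INTER_LINEAR)
cv2.imwrite('pics/t9c.png',cv2.resize(cv2.imread('pics/t9.png')[130:260,190:360],None,fx=4.5,fy=4.5,interpolation=cv2.INTER_CUBIC))
for t in (120,130):
    m=cv2.morphologyEx((G>t).astype(np.uint8),cv2.MORPH_CLOSE,np.ones((33,33)));
    n,l,s_,c=cv2.connectedComponentsWithStats(m); print(t,s_[1:].tolist())
a=robot.snapshot('scene'); 
g=cv2.cvtColor(a['image'],cv2.COLOR_RGB2GRAY)
for py in (.035,.132): print(proj(a,[w(px,py+dy,.058) for px,dy in ((0,-.035),(0,.035),(.086,.035),(.086,-.035))]))
E
```

```text
t 13.7 plate xyz mm [-258.2677  209.1741  125.5211] ty yaw -19.41 tilt -1.0 F [1.0355 0.7015 0.4268] w 93.9 j [-0.46   -0.0154  1.6359 -0.0022  1.5212 -0.1212]
turn deg -0.41
cm in tool axes after turn [ 7.351   0.1102 -0.5079]
t 13.7 plate xyz mm [-258.2677  209.1741  125.5211] ty yaw -19.41 tilt -1.0 F [1.0355 0.7015 0.4268] w 93.9 j [-0.46   -0.0154  1.6359 -0.0022  1.5212 -0.1212]
pred px [233.4 188.9]
120 [[28, 0, 356, 384, 95007]]
130 [[31, 0, 353, 384, 82574]]
[[243.9 261.7]
 [266.7 251.8]
 [283.  272.4]
 [259.4 283.4]]
[[275.2 248. ]
 [296.5 238.7]
 [313.8 258. ]
 [291.8 268.3]]
```

Emit:
carry_out(targets=[[0, 2, 0, -0.3, 0], [0, 3, 0, 0, 0], [0, 2.3, 0, 0, 0], [0, 0, 0, 0, 0], [1, 0, 0, 0, 0], [1, 0, 0, 0, 0], [1, 0, 0, 0, 0], [1, 0, 0, 0, 0], [1, 0, 0, 0, 0], [1, 0, 0, 0, 0]])

```text
time: 14.8
tool_pos: [0.4659, -0.1606, 0.0541]
ee_rot: [1.66, 1.567, -0.244]
wrist_force: [1.3, 1.5, 5.6]
width: 0.0701
```

Run:
```python
from plan import *
plan([w(-.20,.218,.052),w(-.03,.218,.052)],170)
b=cv2.imread('pics/t9.png')
```

```text
t 14.8 plate xyz mm [-251.87  205.74   54.12] ty yaw -19.11 tilt -1.0 F [1.26 1.49 5.58] w 70.1 j [-0.45  0.04  1.73  0.    1.37 -0.11]
turn deg -9.11
cm in tool axes after turn [ 0.21 -1.22 -5.19]
cm in tool axes after turn [ -0.     0.01 -17.  ]
```

View pics/t9c.png

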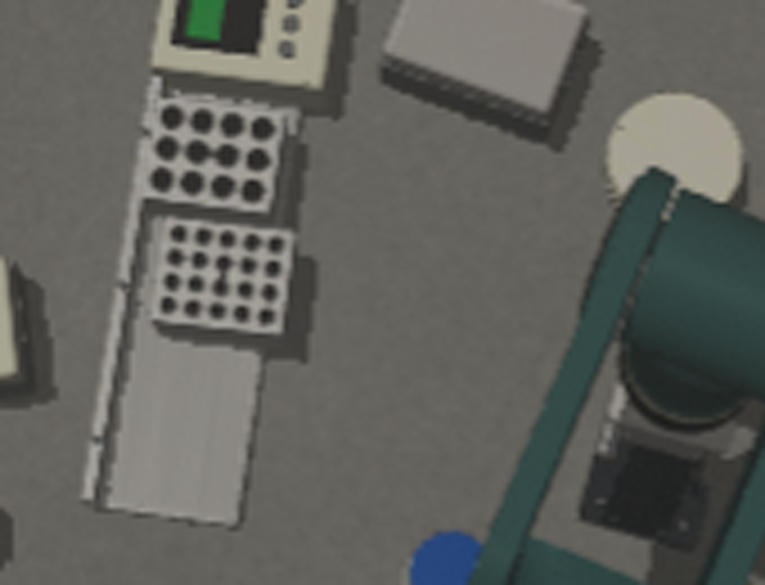

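The top crop shows A lying square at (220,275), overhanging the front edge slightly and about 5 mm from the row block at (210,155). The gripper holds B at lower right. I slide B next.

Emit:
carry_out(targets=[[1, 0, 0, 0, -4.5], [1, 0, 0, 0, -4.6], [1, 0, -0.2, -1, 0], [1, 0, -0.3, -2, 0], [1, 0, -0.3, -2, 0], [1, 0, -0.3, -2, 0], [1, 0, -0.1, -2, 0], [1, 0, 0, -2, 0], [1, 0, 0, -2, 0], [1, 0, 0, -2, 0], [1, 0, 0, -2, 0], [1, 0, 0, -2, 0], [1, 0, 0, -2, 0], [1, 0, 0, -1, 0], [1, 0, 0, 0, 0]])

```text
time: 16.3
tool_pos: [0.4906, 0.0586, 0.0525]
ee_rot: [-0.384, 1.569, -2.128]
wrist_force: [-0.2, -1.8, 4.3]
width: 0.07
```

Run:
```python
from plan import *
plan([w(-.021,.218,.052)],170)
a=robot.snapshot('scene')
b={'image':cv2.imread('pics/t9.png')}; t=robot.snapshot('top')
print('A corners',(ray(t,np.array([(156,216),(295,229),(282,333),(153,322)])/4.5+[190,130]-.4,.058)-O)@np.c_[X,Y]*1000)
```

```text
t 16.3 plate xyz mm [-31.69 219.68  52.54] ty yaw -9.95 tilt -1.0 F [-0.25 -1.76  4.25] w 70.0 j [ 0.01  0.05  1.72 -0.    1.37  0.18]
turn deg 0.05
cm in tool axes after turn [ 0.05  0.17 -1.07]
A corners [[ 74.66 101.35]
 [-16.76  98.94]
 [-17.75 168.71]
 [ 66.19 171.76]]
```

Emit:
carry_out(targets=[[1, 0, -0.2, -0.4, 0], [1, 0, -0.2, -0.5, 0], [1, -0.1, 0, -0.4, 0], [1, -0.1, 0, -0.4, 0], [1, -0.1, 0, -0.4, 0], [1, -0.1, 0, -0.4, 0], [1, 0, 0, -0.4, 0], [1, 0, 0, -0.4, 0], [1, 0, 0, 0, 0]])

```text
time: 17.3
tool_pos: [0.4926, 0.0924, 0.0562]
ee_rot: [-2.275, 1.57, 2.263]
wrist_force: [0.7, -1.0, -5.8]
width: 0.0697
```

```bash
cat > top.py <<'E'
from plan import *
def face(x0,y0,y1,x1,f=None,thr=(170,190)):
    a=snap('scene',f); g=cv2.cvtColor(a['image'],cv2.COLOR_RGB2GRAY)[y0:y1,x0:x1]
    for t in thr:
        n,l,s_,c=cv2.connectedComponentsWithStats((g>t).astype(np.uint8))
        for i in range(1,n):
            if s_[i,4]>40:
                cn=max(cv2.findContours((l==i).astype(np.uint8),0,2)[0],key=cv2.contourArea).reshape(-1,2)
                print(t,s_[i].tolist(),'L',cn[cn[:,0].argmin()]+[x0,y0],'R',cn[cn[:,0].argmax()]+[x0,y0],'T',cn[cn[:,1].argmin()]+[x0,y0],'B',cn[cn[:,1].argmax()]+[x0,y0])
    return a
E
python3 - <<'E'
from top import *
st()
a=snap('scene','s10.png')
cv2.imwrite('pics/s10c.png',cv2.resize(cv2.imread('pics/s10.png')[180:300,220:360],None,fx=5,fy=5,interpolation=cv2.INTER_CUBIC))
q=proj(a,[w(0,.19,.09),w(0,.256,.09)]);print(q)
x0,x1,y0,y1=int(q[0,0])-5,int(q[1,0])+18,int(q[1,1])-22,int(q[0,1])+25
g=cv2.cvtColor(a['image'],cv2.COLOR_RGB2GRAY)
for r in range(y0,y1,2): print(r,' '.join('%3d'%v for v in g[r,x0:x1:2]))
print(x0)
E
```

```text
t 17.3 plate xyz mm [  1.96 223.61  56.24] ty yaw -9.96 tilt -1.0 F [ 0.73 -0.96 -5.81] w 69.7 j [0.07 0.06 1.7  0.   1.38 0.25]
[[303.7  227.55]
 [323.01 219.29]]
197  64  62  68  85  76  58  54  55  74 106 123 117 113 113  89  59  56  53  52  54  76 105
199  58  87 143 118  73  71  56  55  64 113 122 108  81  53  54  57  54  55  69  69  69  73
201  62  61  75  78 108 170 133  67  69  80  55  56  68  93 103  65  55 105  63  66  63  57
203  70  70  69 120 113  75  68  62  57  61  83 120 151 146 107 103 107 109  78  56  54  57
205  70  70  68  70  70  60  60  66  97 132 146 149 147 114 114 106  96  76  85  57  59  71
207  71  68  71  59  60  75 130 163 166 155 111 115 115 101  91 103 117 146  99  85  90  89
209  87  69  71  76  95  63 146 164 138 114 113 100 118 106  96 114 120 143  90  92  89  89
211  70  70  58  61  71  71  69 107 107  87 138 154 155  98  52 118 120  94  88  89  92  92
213  66  76  72  88  71  71  62  88 123 131 134 142 155  87  48 106 117  89  93  89  89  93
215 136 129  72 117  58  60  56 106 133 131 134 134 148  81  56 105 134  91  91  90  99 157
217 142 125  87 
[... 943 characters left out ...]
 111 101  92  91 118 198 201 201 206 153 151 151 154
239 135 115 117 123 118 113 114 110 105  94 105 153 197 199 200 202 202 202 209 158 151 152
241 194 144 120 116 112 110 104  89 103 154 202 201 202 199 200 199 198 198 200 209 157 154
243 199 219 131 112  98  91 121 161 202 200 199 198 201 200 200 198 201 204 206 207 203 155
245 105  67 216 113 123 201 200 199 202 200 199 199 198 199 200 202 202 201 201 201 200 203
247 196 153 211 225 202 204 203 200 200 202 197 198 202 203 204 201 203 199 202 202 204 204
249 216 193  66 116 219 201 201 203 199 201 202 203 201 201 201 201 202 201 201 204 205 206
251  62 209 201 214 173 212 201 198 202 203 201 200 200 200 200 201 199 201 204 205 202 203
298
```

Run:
```python
from top import *
a=robot.snapshot('scene')
for uv,y in (((307.5,232.5),.1886),((325.5,225),.2586),((307.5,243.5),.1886)): print(corner(a,uv,y))
st()
```

```text
[ 21.25 188.6   88.99]
[ 10.28 258.6   74.64]
[ 23.93 188.6   48.09]
t 17.4 plate xyz mm [  1.35 223.49  56.37] ty yaw -9.99 tilt -1.0 F [ 0.36 -0.08 -5.57] w 69.9 j [ 0.07  0.06  1.7  -0.    1.38  0.25]
```

Emit:
carry_out(targets=[[1, 0, 0, -0.4, 0], [1, 0, 0, -0.4, 0], [1, 0.1, 0, -0.4, 0], [1, 0.1, 0, -0.4, 0], [1, 0.2, 0, -0.5, 0], [1, 0.2, 0, -0.5, 0], [1, 0, 0, 0, 0]])

```text
time: 18.1
tool_pos: [0.4973, 0.116, 0.052]
ee_rot: [0.224, 1.567, -1.521]
wrist_force: [-2.6, -4.0, 2.2]
width: 0.0695
```

Run:
```python
from top import *
a=face(295,195,250,345,'s11.png',(195,215))
st()
```

```text
195 [20, 45, 30, 10, 153] L [315 249] R [344 249] T [335 240] B [316 249]
t 18.15 plate xyz mm [ 25.96 223.05  52.05] ty yaw -10.0 tilt -1.0 F [-3.64 -4.63  1.3 ] w 69.8 j [ 0.12  0.08  1.69 -0.    1.37  0.3 ]
```

Emit:
carry_out(targets=[[1, 0.2, 0, -0.5, 0], [1, 0.3, 0, -0.5, 0], [1, 0.3, 0, -0.4, 0], [1, 0.3, 0, -0.4, 0], [1, 0, 0, 0, 0]])

```text
time: 18.65
tool_pos: [0.5013, 0.1357, 0.0403]
ee_rot: [1.948, 1.568, 0.203]
wrist_force: [-1.7, -0.8, 3.2]
width: 0.0698
```

Run:
```python
from top import *
st()
a=snap('scene','s12.png'); im=a['image'][190:290,270:370]
cv2.imwrite('pics/s12c.png',cv2.resize(im[:,:,::-1],None,fx=6,fy=6,interpolation=cv2.INTER_CUBIC))
g=cv2.cvtColor(a['image'],cv2.COLOR_RGB2GRAY)
for r in range(196,262,2): print(r,' '.join('%3d'%v for v in g[r,300:352:2]))
```

```text
t 18.65 plate xyz mm [ 46.11 222.57  40.3 ] ty yaw -9.96 tilt -1.0 F [-1.66 -0.8   3.2 ] w 69.8 j [0.16 0.11 1.68 0.   1.35 0.33]
196 149 157 103  70  75  72  68  48  54  49  83 109 118 123 119 123 120 114  85  49  51 154 213 215  69  68
198 156 157 167 144 127 112 108 114  54  55  49  49  49  64  66  67  52  47  49  49  61 189 170 140  70  66
200 171 137 168 182 184 183 187 186 151  64  51  51  51  55  52  54  53  51  51  68 112 141 131  81  68  69
202 139 172 141 163 175 179 178 175 150 117  70  49  50  49  49  54  58  66  99 121 113 120  83  67  67  68
204 117 130 179 157 149 149 150 148 123 115  69  49  57 112 111 140 133 120 118 116 118 119  76  67  64  68
206 118 133 151 159 133 138 132 101  87 111  61  47  62 115 117 131 120 117 105 118 120 124  85  66  64  63
208 117 133 151 141 128 100  58  57  55  58  57  54  70 113 115 117 118 121 116 116 111  90  59  59  67  60
210  96 107 111  79  70  60  56  66  52  54  53  81  84 122 122 118 118 115 113  93  51  53  53  59 100 108
212  69  71  68  62  61  77 123 103  69  54  54  57  98 127 121 114 108  79  55  59  59  56  58  69  66  7
[... 1893 characters left out ...]
 113 131 200 200 182 201 200 202 212 177 153 151 154
250 118  72  94 135 144 111 122 120 115 113 113 127 129 197 200 199 203 201 205 204 202 204 209 174 175 224
252 123 124  88  61 201 133 136 122 111 129 133 198 200 199 200 202 204 205 203 202 202 206 229 225 226 166
254  89  91 151 118 214 226 115 128 182 199 202 200 198 203 205 205 202 199 198 200 173 221 202 146 151 153
256 125 139 223 225 165 155 111 183 198 199 197 203 203 202 202 199 197 169 219 222 186 154 153 153 154 150
258 227 221 151 153 154 162 184 200 198 200 205 200 199 200 200 214 227 219 209 155 154 152 158 152 142 153
260 152 154 153 151 152 157 202 201 204 200 197 196 199 209 223 217 177 155 155 152 154 165 152 150 148 157
```

Use the last look here.

Run:
```python
from top import *
a=robot.snapshot('scene')
for uv,y in (((317,246),.1875),((334,237.5),.2575),((322,226),.2),((330,226),.23)): print(corner(a,uv,y))
print(proj(a,[w(x,.1875,z) for x,z in ((67,0),)] and [w(.067,.1875,.043),w(.067,.2575,.043),w(.048,.1875,.085),w(.048,.2575,.085),w(.067,.1875,.012),w(.067,.2575,.012)]))
st()
```

```text
[ 69.59 187.5   78.74]
[ 54.08 257.5   61.88]
[ 68.37 200.   145.63]
[ 64.65 230.   128.05]
[[315.8  254.47]
 [336.22 245.01]
 [312.59 239.52]
 [333.35 230.28]
 [315.26 262.03]
 [335.34 252.56]]
t 18.75 plate xyz mm [ 45.77 222.54  40.07] ty yaw -9.98 tilt -1.0 F [ 0.24 -1.3   3.92] w 69.9 j [ 0.15  0.11  1.68 -0.    1.35  0.33]
```

Emit:
carry_out(targets=[[0.15, 0, 0, 0, 0], [0.15, 0, 0, 0, 0], [0.15, 0, 0, 0, 0], [0.15, 0, 0, 0, 0]])

```text
time: 19.15
tool_pos: [0.5002, 0.1351, 0.0391]
ee_rot: [-2.202, 1.57, 2.336]
wrist_force: [0.3, -0.7, -0.1]
width: 0.08
```

Run:
```python
from top import *
st()
a=snap('scene','s13.png')
g=cv2.cvtColor(a['image'],cv2.COLOR_RGB2GRAY)
for r in range(206,272,2): print(r,' '.join('%3d'%v for v in g[r,296:352:2]))
print(proj(a,[w(x,y,.058) for x,y in ((0,.188),(0,.258),(.086,.258),(.086,.188))]))
```

```text
t 19.15 plate xyz mm [ 45.28 223.49  39.14] ty yaw -10.01 tilt -1.0 F [ 0.25 -0.66 -0.05] w 80.0 j [0.15 0.11 1.68 0.   1.35 0.33]
206 155 154 116 136 147 159 134 138 133 103  89 113  56  48  55 113 119 138 121 120 114 117 119 124  84  66  66  62
208 154 155 117 132 149 140 128 103  55  56  54  53  53  52  70 112 117 119 117 119 116 116 115  93  65  59  57  62
210 126  92 113 108 138  77  70  62  57  64  55  57  55  82  83 112 118 118 114 120 116  91  55  58  58  53  55  95
212  75  71  72  75  66  61  59  75  95 100  70  57  55  55  96 122 118 119 108  78  52  55  57  56  64  68  69  65
214  95  72  71  72  69  59  87  87  74  74  91 111  56  60  72 122 102  62  54  79  87  70  52 104  65  71  67  59
216  90  70  74  70  68  70  71  96  82 143 150 144  83  69  72  59  62  74 122 153 107 107  84 110 126  51  58  52
218  66  72  72  71  67  70  69  71 130 118  67  74  66  60  61  91 130 151 151 140 108 116 102  84 112  58  60  79
220  60  71  71  70  70  72  67  71  72  71  61  59  74  93 144 152 148 122 114 112  96  92 119  94  74  73 137 154
222  93  55  69  78  70  76  66  72  68  
[... 2227 characters left out ...]
210 223 218 179 153 153 155 151 166 152 153 147 157
262 151 155 156 152 152 152 149 158 202 199 197 200 201 197 223 219 155 153 154 150 156 159 150 154 154 156 155 153
264 155 156 153 153 152 151 149 157 199 198 205 230 224 228 164 153 154 151 151 176 150 157 160 157 157 152 157 155
266 156 154 153 150 150 151 171 194 202 219 221 226 149 153 150 159 150 152 152 152 156 158 159 207 213 160 159 158
268 154 149 150 156 173 197 152 220 221 199 148 153 155 157 177 152 151 153 157 161 158 161 216 231 232 233 174 155
270 153 151 180 200 211 225 134 191 152 153 153 152 166 163 150 157 153 157 164 160 160 220 232 232 232 232 232 216
[[302.77 235.99]
 [322.89 227.2 ]
 [340.95 245.36]
 [320.24 255.01]]
```

Emit:
carry_out(targets=[[0.15, -3, 0, 0, 0], [0.15, -4, 0, 0, 0], [0.15, -1, 0, 4.5, 0], [0.15, 0, 0, 4.5, 0], [0.15, 0, 0, 4.5, 0], [0.15, 0, 0, 4.5, 0], [0.6, 0, 0, 2, 0], [0.6, 0, 0, 0, 0]])

```text
time: 20.0
tool_pos: [0.4651, -0.0643, 0.1195]
ee_rot: [0.491, 1.57, -1.259]
wrist_force: [0.2, -0.2, -0.4]
width: 0.0674
```

```bash
cat > row.py <<'E'
from top import *
def rows():
    st()
    # scene: bright contour of block tops: mask by grey>thr inside tops' predicted zone; wells give rows of dark blobs -> use well centres
    for name in ('scene','top'):
        s=snap(name); g=cv2.cvtColor(s['image'],cv2.COLOR_RGB2GRAY)
        K=8; q=proj(s,[w(x,y,.058) for x in (-.03,.092) for y in (0,.29)])
        x0,y0=(q.min(0)-4).astype(int); x1,y1=(q.max(0)+4).astype(int)
        G=cv2.resize(g[y0:y1,x0:x1],None,fx=K,fy=K,interpolation=cv2.INTER_CUBIC)
        B=cv2.adaptiveThreshold(G,255,cv2.ADAPTIVE_THRESH_MEAN_C,cv2.THRESH_BINARY_INV,61,20)
        n,l,st_,c=cv2.connectedComponentsWithStats(B)
        ok=[i for i in range(1,n) if 200<st_[i,4]<2600 and .4<st_[i,2]/st_[i,3]<2.5]
        uv=(c[ok]+.5)/K-.5+[x0,y0]
        P=(ray(s,uv,.058)-O)@np.c_[X,Y]*1000
        o=np.argsort(P[:,1]); print(name); 
        print(np.c_[P[o],st_[ok][o][:,4]].round(0).astype(int).tolist())
E
python3 - <<'E'
from row import *
rows()
E
```

```text
t 20.0 plate xyz mm [-157.15  223.29  119.48] ty yaw -10.27 tilt -1.0 F [ 0.24 -0.24 -0.42] w 67.4 j [-0.26 -0.06  1.69 -0.    1.51 -0.08]
scene
[[11, -27, 951], [-18, -15, 503], [16, -2, 925], [74, 33, 1393], [54, 33, 1259], [34, 33, 1189], [14, 34, 1179], [118, 38, 253], [104, 51, 373], [75, 54, 1317], [54, 55, 1242], [34, 55, 1229], [14, 55, 1108], [92, 64, 233], [118, 68, 1117], [75, 76, 1244], [55, 76, 1165], [34, 76, 1156], [15, 77, 1067], [99, 80, 482], [118, 105, 746], [-6, 111, 524], [59, 111, 628], [11, 111, 556], [43, 111, 603], [26, 111, 553], [10, 127, 532], [-6, 127, 546], [42, 127, 549], [58, 127, 615], [110, 131, 216], [-136, 134, 892], [26, 135, 1196], [-6, 143, 512], [42, 143, 556], [10, 143, 523], [58, 143, 609], [188, 144, 371], [97, 145, 277], [10, 159, 476], [26, 159, 515], [-6, 159, 501], [42, 159, 514], [59, 159, 594], [159, 160, 512], [73, 170, 821], [29, 174, 226], [120, 181, 2039], [151, 192, 861], [-19, 201, 468], [-3, 201, 500], [30, 201, 530], [14, 201, 486], [45, 201, 547], [30, 217, 504], [-19, 217, 455], [-3, 217, 482], [46, 217, 526], [13, 225, 1057]
[... 437 characters left out ...]
105], [-13, 95, 461], [-5, 111, 548], [26, 111, 579], [42, 111, 597], [10, 111, 610], [58, 112, 616], [-6, 127, 594], [10, 127, 600], [42, 127, 618], [58, 127, 662], [26, 136, 1360], [-6, 143, 589], [10, 143, 595], [42, 143, 600], [58, 144, 640], [-6, 159, 577], [10, 159, 600], [26, 159, 585], [58, 159, 622], [42, 159, 610], [-32, 182, 260], [-13, 184, 491], [13, 201, 672], [-19, 201, 623], [-3, 201, 609], [29, 201, 652], [45, 202, 677], [-19, 217, 613], [-3, 217, 633], [29, 218, 642], [13, 218, 643], [45, 218, 641], [-19, 233, 610], [13, 233, 649], [-3, 233, 643], [45, 234, 674], [29, 234, 651], [-19, 249, 587], [-3, 249, 652], [13, 250, 630], [29, 250, 606], [45, 250, 629], [-7, 290, 618]]
```

Well centres from both views agree. The row block is at (44.5, 55), A at (26, 135) and B at (13, 225) in plate mm, all flat and square. Next I push B and then A back to the rail.

Emit:
carry_out(targets=[[0.6, 4.5, 0, -1.5, 0], [0.6, 4.6, 0, -2, 0], [0.6, 0, 0, -3, 0], [0.6, 0, 0, -3, 0], [0.6, 0, 0, -1.5, 0], [0.6, 0, 0, -0.6, 0], [0.6, 0, 0, -0.6, 0], [0.6, 0, 0, -0.6, 0], [0.6, 0, 0, -0.6, 0], [0.6, 0, 0, -0.6, 0], [0.6, 0, 0, -0.6, 0], [0.6, 0, 0, 0, 0]])

```text
time: 21.3
tool_pos: [0.4912, 0.0828, 0.0288]
ee_rot: [2.912, 1.569, 1.167]
wrist_force: [0.2, 0.1, -0.2]
width: 0.0374
```

Run:
```python
from plan import *
st()
```

```text
t 21.3 plate xyz mm [ -7.75 223.24  28.78] ty yaw -9.99 tilt -1.0 F [ 0.22  0.08 -0.24] w 37.4 j [0.05 0.08 1.74 0.   1.32 0.23]
```

Emit:
carry_out(targets=[[0.6, 0, 0, -0.2, 0], [0.6, 0, 0, -0.2, 0], [0.6, 0, 0, -0.1, 0], [0.6, 0, 0, 0, 0]])

```text
time: 21.7
tool_pos: [0.4918, 0.0854, 0.0289]
ee_rot: [0.192, 1.568, -1.554]
wrist_force: [-2.1, -6.1, 0.1]
width: 0.0381
```

Run:
```python
from row import *
rows()
```

```text
t 21.7 plate xyz mm [ -5.07 223.13  28.91] ty yaw -10.03 tilt -1.0 F [-2.07 -6.07  0.08] w 38.1 j [ 0.06  0.08  1.74 -0.    1.32  0.24]
scene
[[11, -27, 944], [-18, -15, 486], [16, -2, 880], [74, 33, 1400], [54, 33, 1263], [34, 33, 1194], [14, 34, 1176], [118, 40, 410], [75, 54, 1321], [54, 55, 1239], [34, 55, 1226], [14, 55, 1112], [92, 64, 216], [75, 76, 1249], [55, 76, 1162], [34, 76, 1156], [15, 76, 1061], [99, 79, 545], [118, 93, 1652], [-6, 111, 525], [59, 111, 633], [43, 111, 599], [11, 111, 553], [26, 111, 558], [10, 127, 528], [-6, 127, 511], [42, 127, 547], [59, 127, 611], [110, 131, 214], [26, 135, 1186], [-23, 135, 1806], [42, 143, 555], [58, 143, 605], [-6, 143, 463], [10, 144, 464], [188, 144, 387], [97, 144, 288], [119, 153, 737], [9, 158, 512], [-5, 159, 492], [27, 159, 501], [59, 159, 595], [42, 159, 509], [159, 161, 494], [-21, 167, 229], [95, 170, 1473], [16, 175, 994], [120, 176, 203], [-71, 180, 1836], [56, 182, 2532], [151, 192, 780], [64, 200, 579], [80, 200, 587], [32, 200, 507], [48, 200, 540], [15, 200, 461], [-105, 201, 232], [-75, 203, 755], [120, 203, 582], [103, 210, 1065], [-49, 211, 252], [64, 216, 522], [80, 216, 588], [16, 216, 452], [32, 216, 478], [48, 224, 1144], [164, 226, 989], [32, 232, 465], [80, 232, 534], [64, 232, 545], [16, 232, 443], [-41, 237, 255], [102, 241, 986], [32, 248, 454], [16, 248, 415], [80, 248, 517], [48, 248, 471], [64, 248, 558], [120, 249, 432], [-52, 260, 387], [106, 264, 376], [27, 272, 2062], [-40, 304, 263], [-16, 311, 430], [-24, 335, 290]]
top
[[5, -21, 615], [75, 33, 1176], [54, 33, 1170], [34, 34, 1186], [14, 34, 1163], [92, 45, 226], [75, 55, 1190], [45, 55, 2407], [14, 55, 1120], [55, 76, 1161], [34, 76, 1155], [75, 76, 1193], [15, 76, 1103], [62, 215, 473], [40, 222, 1066], [-5, 229, 581], [66, 232, 832], [48, 247, 618], [35, 248, 386], [65, 249, 718]]
```

B is at the rail: well-grid centre x 48, y 224. Now A.

Emit:
carry_out(targets=[[0.6, 0, 0, 2.5, 0], [0.6, 0, 0, 3, 0], [0.6, 0, 4.4, 0, 0], [0.6, 0, 4.4, 0, 0], [0.6, 0, 0, 0, 0], [0.6, 0, 0, -2, 0], [0.6, 0, 0, -0.6, 0], [0.6, 0, 0, -0.6, 0], [0.6, 0, 0, -0.6, 0], [0.6, 0, 0, -0.6, 0], [0.6, 0, 0, -0.6, 0], [0.6, 0, 0, -0.3, 0], [0.6, 0, 0, 0, 0]])

```text
time: 23.1
tool_pos: [0.578, 0.0692, 0.0289]
ee_rot: [0.125, 1.57, -1.62]
wrist_force: [-1.9, -2.9, 2.9]
width: 0.0374
```

Run:
```python
from plan import *
st()
```

```text
t 23.1 plate xyz mm [ -6.   135.39  28.95] ty yaw -10.0 tilt -1.0 F [-1.86 -2.94  2.92] w 37.4 j [ 0.02  0.26  1.53 -0.    1.35  0.2 ]
```

Emit:
carry_out(targets=[[0.6, 0, 0, -0.2, 0], [0.6, 0, 0, 0, 0], [0.6, 0, 0, 3, 0], [0.6, 0, 4, 0, 0], [0.6, 0, 4, 0, 0], [0.6, 0, 0, 0, 0], [0.6, 0, 0, -1.5, 0], [0.6, 0, 0, -0.5, 0], [0.6, 0, 0, -0.5, 0], [0.6, 0, 0, -0.4, 0], [0.6, 0, 0, 0, 0]])

```text
time: 24.2
tool_pos: [0.6556, 0.0546, 0.029]
ee_rot: [-0.18, 1.565, -1.926]
wrist_force: [-3.5, -5.4, 0.9]
width: 0.0373
```

Run:
```python
from row import *
rows()
```

```text
t 24.2 plate xyz mm [-6.87 56.45 28.98] ty yaw -10.01 tilt -1.0 F [-3.49 -5.38  0.9 ] w 37.3 j [-0.    0.41  1.33 -0.01  1.4   0.18]
scene
[[8, -21, 1668], [-20, -6, 1928], [20, 6, 2193], [-50, 6, 293], [-71, 14, 533], [-55, 25, 317], [76, 34, 1324], [36, 34, 1148], [15, 34, 1147], [55, 34, 1260], [-1, 46, 691], [104, 51, 484], [-43, 52, 308], [76, 55, 1264], [56, 55, 1244], [16, 55, 1053], [36, 55, 1223], [94, 66, 294], [118, 67, 1289], [-134, 67, 2493], [76, 76, 1273], [16, 77, 1008], [36, 77, 1113], [56, 77, 1178], [5, 96, 886], [-161, 103, 737], [-128, 104, 564], [79, 110, 656], [63, 110, 596], [47, 110, 575], [30, 110, 587], [118, 110, 398], [14, 111, 507], [-69, 118, 234], [94, 120, 230], [-1, 122, 598], [63, 126, 634], [30, 126, 540], [15, 126, 505], [79, 127, 636], [108, 131, 347], [-48, 133, 1402], [47, 134, 1215], [14, 142, 591], [79, 142, 628], [31, 142, 532], [63, 143, 543], [188, 144, 386], [100, 151, 571], [160, 157, 313], [63, 158, 573], [31, 158, 534], [47, 158, 540], [14, 158, 526], [79, 159, 599], [120, 161, 824], [-14, 167, 1168], [101, 171, 1114], [-56, 172, 580], [81, 173, 242], [66, 174, 284], [-112, 179, 553], [152, 188, 959], [-42, 191, 209], [64, 200, 572], [48, 200, 545], [80, 200, 588], [32, 200, 514], [16, 200, 481], [120, 200, 703], [99, 205, 458], [-23, 209, 292], [80, 216, 583], [64, 216, 519], [16, 216, 509], [32, 216, 473], [105, 218, 626], [48, 224, 1130], [166, 227, 810], [32, 232, 464], [80, 232, 538], [16, 232, 482], [64, 232, 543], [-32, 236, 728], [102, 241, 995], [16, 248, 480], [64, 248, 557], [80, 248, 521], [48, 248, 476], [32, 248, 500], [120, 249, 425], [106, 264, 397], [-55, 274, 744]]
top
[[51, 15, 274], [56, 34, 998], [45, 63, 2566], [52, 96, 2131], [79, 158, 497], [82, 179, 1008], [65, 184, 568], [62, 200, 671], [80, 200, 682], [80, 216, 671], [62, 216, 675], [61, 232, 753], [80, 232, 692], [61, 248, 774], [80, 248, 650]]
```

Emit:
carry_out(targets=[[0.6, 0, 0, 1.5, 0], [0.6, -4, 0, 0, 0], [0.6, -4, 0, 0, 0], [0.6, 0, -4.6, -1.3, 0], [0.6, 0, -4.6, -1.3, 0], [0.6, 0, -4.6, -1.3, 0], [0.6, 0, -4.6, -1.3, 0], [0.6, 0, -4.6, -1.3, 0], [0.6, 0, -1.2, -0.4, 0], [0.6, 0, 0, 0, 8.5], [0.6, 0, 0, 0, 8.5], [0.6, 0, 0, 0, 8.5], [0.6, 0, 0, 0, 8.5], [0.6, 0, 0, 0, 8.5], [0.6, 0, 0, 0, 8.5], [0.6, 0, 0, 0, 8.5], [0.6, 0, 0, 0, 8.5], [0.6, 0, 0, 0, 8.5], [0.6, 0, 0, 0, 8.5]])

```text
time: 26.2
tool_pos: [0.4287, 0.1516, 0.109]
ee_rot: [-2.695, 1.569, 0.353]
wrist_force: [-0.5, -0.0, 0.7]
width: 0.0373
```

Run:
```python
from plan import *
plan([w(.047,.295,.11),w(.047,.295,.03),w(.047,.267,.03),w(.047,.219,.03)],80)
```

```text
t 26.2 plate xyz mm [ 49.04 296.87 108.96] ty yaw -95.37 tilt -1.0 F [-0.52 -0.02  0.69] w 37.3 j [ 0.21 -0.09  1.74  0.    1.49  1.88]
turn deg 4.63
cm in tool axes after turn [-0.1   0.2  -0.18]
cm in tool axes after turn [8.   0.01 0.01]
cm in tool axes after turn [ 0.   0.  -2.8]
cm in tool axes after turn [ 0.01  0.   -4.8 ]
```

Tool −z now points toward the controller. I go down and push the row.

Emit:
carry_out(targets=[[0.6, 0, 0, 0, 4.63], [0.6, 4, 0.2, 0, 0], [0.6, 3.9, 0, 0, 0], [0.6, 0, 0, -1.5, 0], [0.6, 0, 0, -0.8, 0], [0.6, 0, 0, -0.8, 0], [0.6, 0, 0, -0.6, 0], [0.6, 0, 0, -0.6, 0], [0.6, 0, 0, -0.6, 0], [0.6, 0, 0, -0.6, 0], [0.6, 0, 0, -0.6, 0], [0.6, 0, 0, -0.4, 0], [0.6, 0, 0, 0, 0]])

```text
time: 27.5
tool_pos: [0.4876, 0.1395, 0.032]
ee_rot: [0.1, 1.559, 3.072]
wrist_force: [-18.4, 1.5, 12.5]
width: 0.0377
```

Run:
```python
from row import *
rows()
```

```text
t 27.5 plate xyz mm [ 47.4  236.75  32.04] ty yaw -99.69 tilt -0.9999 F [-18.41   1.48  12.53] w 37.7 j [0.16 0.1  1.71 0.   1.34 1.9 ]
scene
[[11, -27, 951], [-18, -15, 468], [15, -2, 965], [56, 33, 1240], [36, 33, 1150], [76, 33, 1323], [16, 33, 1166], [94, 41, 258], [118, 46, 368], [103, 48, 278], [46, 54, 2428], [76, 54, 1279], [15, 54, 1146], [104, 58, 296], [93, 64, 284], [76, 76, 1298], [56, 76, 1195], [36, 76, 1154], [15, 76, 1115], [118, 78, 796], [98, 81, 719], [62, 100, 692], [30, 100, 641], [14, 100, 587], [79, 100, 688], [46, 100, 610], [118, 105, 365], [62, 116, 564], [79, 116, 655], [14, 116, 539], [30, 116, 536], [101, 119, 632], [46, 124, 1275], [108, 132, 332], [14, 132, 558], [79, 132, 660], [30, 132, 539], [62, 132, 581], [94, 139, 202], [188, 144, 394], [63, 148, 653], [15, 148, 523], [79, 148, 643], [30, 149, 581], [46, 149, 608], [119, 155, 619], [99, 163, 850], [47, 170, 570], [63, 170, 614], [31, 170, 582], [79, 170, 624], [15, 170, 601], [120, 176, 243], [154, 180, 1271], [-37, 181, 816], [106, 183, 417], [79, 186, 604], [63, 186, 551], [15, 186, 521], [31, 186, 499], [47, 194, 1118], [15, 202, 416], [80, 202, 550], [31, 202, 460], [63, 202, 493], [-56, 208, 453], [48, 218, 533], [64, 218, 612], [31, 219, 503], [80, 219, 654], [15, 219, 496], [166, 227, 885], [32, 236, 930], [87, 247, 472], [104, 248, 408], [-47, 259, 231], [115, 259, 360], [-4, 261, 201], [-27, 272, 274], [-24, 292, 1280], [52, 302, 1570], [-3, 325, 946]]
top
[[5, -21, 610], [56, 33, 1161], [36, 33, 1156], [16, 33, 1136], [76, 33, 1237], [46, 54, 2434], [76, 54, 1214], [16, 54, 1102], [36, 76, 1146], [16, 76, 1167], [56, 76, 1193], [76, 76, 1240], [30, 100, 615], [15, 100, 628], [14, 116, 579], [30, 116, 529], [14, 132, 601], [14, 148, 604], [18, 185, 567], [-27, 190, 725], [103, 231, 1060], [104, 253, 861], [47, 284, 349], [67, 286, 204], [84, 292, 491]]
```

Emit:
carry_out(targets=[[0.6, 0, 0, -0.4, 0], [0.6, 0, 0, -0.4, 0], [0.6, 0, 0, -0.4, 0], [0.6, 0, 0, -0.3, 0], [0.6, 0, 0, -0.2, 0], [0.6, 0, 0, 0, 0]])

```text
time: 28.2
tool_pos: [0.5027, 0.1369, 0.0321]
ee_rot: [0.103, 1.556, 3.075]
wrist_force: [-22.5, 1.3, 15.5]
width: 0.0374
```

Run:
```python
from plan import *
st()
```

```text
t 28.2 plate xyz mm [ 47.47 221.39  32.08] ty yaw -99.68 tilt -0.9999 F [-22.46   1.35  15.53] w 37.4 j [0.15 0.14 1.67 0.   1.35 1.89]
```

Emit:
carry_out(targets=[[0.6, 0, 0, -0.2, 0], [0.6, 0, 0, 0, 0]])

```text
time: 28.4
tool_pos: [0.5043, 0.1366, 0.0321]
ee_rot: [0.107, 1.555, 3.079]
wrist_force: [-23.5, 0.6, 16.0]
width: 0.0373
```

Emit:
carry_out(targets=[[0.6, 0, 0, -0.2, 0], [0.6, 0, 0, 0, 0]])

```text
time: 28.6
tool_pos: [0.5064, 0.1362, 0.0321]
ee_rot: [0.108, 1.556, 3.08]
wrist_force: [-22.6, 1.1, 15.3]
width: 0.0375
```

Run:
```python
from row import *
rows()
```

```text
t 28.6 plate xyz mm [ 47.48 217.58  32.08] ty yaw -99.68 tilt -0.9999 F [-22.59   1.11  15.3 ] w 37.5 j [0.15 0.14 1.66 0.   1.35 1.89]
scene
[[11, -27, 941], [-18, -15, 505], [76, 13, 1402], [55, 13, 1230], [15, 14, 1190], [35, 14, 1269], [92, 23, 260], [76, 35, 1332], [36, 35, 1188], [16, 35, 1115], [55, 35, 1309], [118, 46, 365], [99, 55, 1621], [76, 56, 1350], [16, 56, 1171], [56, 56, 1253], [35, 57, 1202], [118, 76, 890], [78, 80, 702], [46, 81, 644], [14, 81, 606], [62, 81, 668], [30, 81, 598], [79, 97, 641], [62, 97, 630], [30, 97, 574], [14, 97, 533], [105, 97, 259], [46, 105, 1283], [118, 105, 362], [62, 113, 604], [78, 113, 617], [30, 113, 575], [14, 113, 562], [119, 120, 249], [99, 120, 716], [79, 129, 705], [30, 129, 575], [46, 129, 606], [62, 129, 622], [14, 129, 585], [108, 132, 333], [188, 144, 403], [31, 151, 579], [47, 151, 599], [79, 151, 669], [63, 151, 628], [15, 151, 569], [119, 155, 586], [95, 160, 244], [104, 161, 644], [-38, 162, 757], [15, 167, 521], [63, 167, 556], [80, 167, 639], [31, 167, 521], [47, 175, 1148], [-5, 175, 1188], [154, 180, 1385], [79, 183, 563], [63, 183, 476], [15, 183, 425], [31, 183, 503], [-54, 185, 432], [63, 199, 637], [48, 199, 545], [80, 199, 637], [31, 199, 526], [15, 199, 517], [-65, 215, 362], [34, 216, 880], [164, 227, 965], [86, 229, 491], [110, 233, 1369], [-46, 237, 206], [-68, 240, 245], [70, 251, 746], [121, 254, 211], [105, 264, 412], [-31, 268, 1794], [52, 269, 1041], [-3, 301, 979], [44, 321, 1975], [2, 358, 353]]
top
[[5, -21, 615], [36, 13, 1158], [55, 13, 1195], [76, 14, 1277], [16, 14, 1145], [76, 35, 1214], [16, 35, 1130], [46, 35, 2449], [76, 57, 1207], [16, 57, 1153], [56, 57, 1113], [36, 57, 1173], [55, 77, 1560], [30, 81, 599], [15, 81, 616], [14, 97, 583], [14, 113, 568], [14, 129, 552], [-27, 168, 690], [103, 207, 767], [105, 230, 1010], [44, 266, 361], [67, 266, 295]]
```

Emit:
carry_out(targets=[[0.6, 0, 0, -0.15, 0], [0.6, 0, 0, 0, 0]])

```text
time: 28.9
tool_pos: [0.5069, 0.1361, 0.0321]
ee_rot: [0.104, 1.553, 3.077]
wrist_force: [-25.5, 2.1, 17.2]
width: 0.0377
```

Emit:
carry_out(targets=[[0.6, 0, 0, -0.1, 0], [0.6, 0, 0, 0, 0]])

```text
time: 29.1
tool_pos: [0.5069, 0.1361, 0.0321]
ee_rot: [0.099, 1.551, 3.072]
wrist_force: [-27.5, 1.7, 19.1]
width: 0.0377
```

It stopped against the controller (position steady, force rising). I back off and check.

Emit:
carry_out(targets=[[0.6, 0, 0, 0.5, 0], [0.6, 0, 0, 1.5, 0], [0.6, -4, 0, 3, 0], [0.6, -4, 0, 4, 0], [0.6, -4, 0, 4, 0], [0.6, 0, 0, 4, 0], [0.6, 0, 0, 0, 0], [0.6, 0, 0, 0, 0]])

```text
time: 29.9
tool_pos: [0.3584, 0.1624, 0.1429]
ee_rot: [-2.748, 1.564, 0.227]
wrist_force: [-0.0, -0.2, -0.5]
width: 0.0378
```

Run:
```python
from row import *
rows()
s=snap('top','tend.png'); a=cv2.imread('pics/t0.png').astype(int); b=cv2.imread('pics/tend.png').astype(int)
d=(abs(a-b).max(2)>40).astype(np.uint8); n,l,st_,c=cv2.connectedComponentsWithStats(d)
print('changed',[(x.tolist()) for x in st_[1:] if x[4]>15])
```

```text
t 29.9 plate xyz mm [ 47.43 367.96 142.94] ty yaw -99.58 tilt -1.0 F [-0.04 -0.19 -0.49] w 37.8 j [ 0.28 -0.26  1.81 -0.    1.58  2.02]
scene
[[52, -53, 250], [11, -27, 961], [-18, -15, 507], [76, 13, 1369], [15, 13, 1207], [55, 13, 1260], [35, 13, 1226], [104, 14, 288], [76, 34, 1323], [36, 34, 1196], [15, 35, 1129], [55, 35, 1284], [118, 43, 241], [94, 43, 395], [76, 56, 1368], [15, 56, 1149], [56, 56, 1240], [35, 56, 1225], [98, 64, 1050], [118, 76, 697], [62, 80, 673], [46, 80, 636], [78, 80, 670], [14, 80, 574], [30, 81, 665], [63, 96, 624], [79, 96, 685], [30, 97, 598], [14, 97, 558], [46, 104, 1301], [118, 105, 385], [79, 112, 669], [31, 113, 542], [62, 113, 567], [14, 113, 560], [94, 119, 268], [105, 127, 678], [31, 129, 578], [79, 129, 675], [62, 129, 647], [14, 129, 572], [46, 129, 591], [187, 144, 474], [79, 150, 643], [63, 150, 606], [31, 150, 576], [47, 150, 589], [15, 151, 567], [119, 156, 591], [159, 160, 547], [63, 166, 559], [79, 166, 616], [31, 167, 522], [15, 167, 515], [47, 175, 1198], [79, 182, 614], [63, 182, 559], [15, 183, 482], [31, 183, 525], [101, 184, 2062
[... 704 characters left out ...]
], [31, 150, 617], [63, 150, 637], [15, 151, 614], [79, 151, 667], [47, 151, 636], [15, 167, 627], [63, 167, 607], [31, 167, 634], [79, 167, 672], [47, 174, 1306], [31, 183, 606], [63, 183, 608], [79, 183, 675], [15, 183, 594], [31, 198, 613], [15, 199, 585], [63, 199, 624], [47, 199, 593], [79, 199, 642]]
changed [[225, 145, 31, 15, 90], [223, 167, 20, 7, 69], [221, 174, 13, 6, 33], [215, 176, 37, 46, 286], [274, 185, 20, 25, 339], [217, 187, 6, 14, 34], [228, 199, 4, 9, 21], [323, 213, 20, 26, 347], [161, 224, 95, 196, 8051], [300, 261, 260, 159, 15694], [244, 282, 6, 6, 18], [261, 312, 29, 28, 535], [247, 322, 20, 46, 296], [302, 367, 7, 5, 16], [259, 369, 5, 5, 16], [279, 386, 9, 9, 32]]
```

Run:
```python
from h import *
print(robot.close_job())
```

```text
the job is handed in; nothing more can be done
None
```

I slid both grey blocks to the plate's front edge and tipped them onto the plate. I then pushed all three blocks back to the rail and along until the row stopped against the controller. The job was handed in at about 30 s on the robot's clock, with the arm clear of everything.

**Row:** the last well-centre measurements, where the scene and top views agreed to about 1 mm, are below. All three blocks are flat, square and touching.

| Block | Plate x (mm) | Plate y (mm) |
|---|---|---|
| row_block | 46 | 35 |
| first tipped block | 46.5 | 105 |
| second tipped block | 47 | 175 |

**Rail gap:** a block fully against the rail would sit at x = 49. By these numbers the gaps are about 2–3 mm, but my plate frame reads 1–2 mm low, so the true gaps are probably smaller. The limit is 6 mm.

**Bystanders:** comparing the first and last top pictures showed no bystander movement. The arm hid the beaker in the last one, so I could not check it; the gripper body stayed well above it.

**Problems on the way:**
- While tipping the first block, the fingers pinched it near its top instead of only pushing from behind. I carried it over the edge that way, with its bottom corner briefly about 12–15 mm off the bench. Its centre was an estimated 55 mm up; the limit is 62 mm.
- During the second block's tipping, the camera reading of its tilt disagreed with the geometry I expected. I released it anyway, and it landed flat.
- I lost count of the pictures and hit the 12-picture limit. The later checks were done from numbers, not by eye.

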